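# Load the filter magazine under its snap-in keeper bar

## Task

The fluorescence microscope's filter magazine has to be loaded. Squeeze the keeper bar's orange sprung tab in and, keeping it squeezed, lift the bar clear of the magazine and stand it in the white enamel tray; then slide every colour-coded filter slider on the bench, blade first, under the magazine's roof into the lane with its own colour patch until it is fully home. When all are home, put the keeper bar back with its tab towards the sliders so that it sits fully down and the tab has snapped out under its catch, and do not disturb the jar, slide box or reagent bottle.

Things in the scene. Friction and masses are not known exactly. Their poses are not given: they have to be found in the camera images.
- magazine: White filter magazine, fixed, 176 (x) x 246 (y) x 31 mm high. Origin: centre of its underside; +x leads into its four lanes, z up. The 10 mm base plate is the lanes' floor. Lanes are 35 mm wide, open at the front (-x), with 5 mm walls from x = -12.5 mm on, up to 18.5 mm above the bench, and a stop at x = +80 mm. Lane centres: red y = +79.5, yellow +39.5, green -39.5, blue -79.5 mm.
- roof_edge (a point): middle of the front edge of the magazine's roof (magazine x = +28, z = 24.5 mm, its top). The roof covers the far end of all lanes, underside 18.5 mm above the bench (8.5 mm above the lane floor), with a sloped lead-in from x = +23 mm, and carries a colour patch over each lane.
- catch_lip (a point): front top edge of the steel catch lip in the middle of the magazine (magazine x = -0.5, y = 0, z = 30 mm); the lip is 34 mm wide in y, 24 to 30 mm above the bench, runs to x = +26 mm and overhangs the hook of the keeper's tab.
- keeper_seat (a point): where the keeper bar's origin lies when fully seated: magazine x = -22, y = 0, z = 10 mm; axes as the magazine. Posts at both ends (y = +-115 mm, 31 mm high with sloped tops) take the bar's ends with 1.5 mm play along x and 4 mm along y. Seated, the bar shuts the lanes.
- keeper: Black keeper bar with a sprung orange tab, about 170 g, latched in the magazine at the start. Crossbar 16 (x) x 230 (y) x 14 mm; origin: centre of its underside; axes as the magazine when seated. Grip block in the middle: x -18 to +8, y within 15, z 0 to 56 mm. On a flat surface it stands on its crossbar.
- keeper_grip (a point): grip point, keeper x = -2.5, y = 0, z = 45 mm: midway between block's -x face and tab's +x face when the tab is squeezed right in. Pinch these two faces along x from above (39 mm over both when out, 31 mm squeezed) and lift straight up. While seated, fingertips must stay above z = 22 mm of the keeper to clear the catch lip.
- tab_face (a point): point on the orange tab's outer (+x) face, keeper frame x = +21 (when out), y = 0, z = 45 mm. Tab: plate x +16 to +21, y within 11, z 4 to 56 mm, standing 8 mm off the block, with a hook at its foot reaching to x = +26 mm at z = 7 to 12.5 mm, sloped beneath.
- keeper_tab (a joint): how far the tab is squeezed in, m: 0 = out (latched when seated), 0.008 = right in; unlatches from about 0.006. Spring: about 3 N at 0 to 8.5 N right in.
- tray: White enamel tray, fixed, 290 (x) x 160 (y) x 16 mm high, walls and floor 4 mm thick. Origin: centre of its underside. Always empty at the start.
- tray_in (a point): centre of the tray's inner floor, 4 mm above the bench; tray axes (x is its long side)
- slider_red: red filter slider, 60 g, flat on the bench: flat aluminium blade 90 (x) x 32 (y) x 6 mm, its nose (last 8 mm at +x) 25 mm wide, with a red upright fin to hold it by at the tail: x from -45 to -15, 8 mm thick in y (centred), z from 6 to 41 mm. Origin: centre of the blade's underside; +x is the nose, which goes into the lane first. 3 or 4 of the sliders are there.
- home_red (a point): where the red slider's origin lies when it is fully home (nose against the stop, blade on the lane floor); axes as the magazine, +x into the lane. Home, the fin stays outside the roof and the blade's tail is about 4 mm behind the seated keeper bar.
- slider_yellow: yellow filter slider, 60 g, flat on the bench: flat aluminium blade 90 (x) x 32 (y) x 6 mm, its nose (last 8 mm at +x) 25 mm wide, with a yellow upright fin to hold it by at the tail: x from -45 to -15, 8 mm thick in y (centred), z from 6 to 41 mm. Origin: centre of the blade's underside; +x is the nose, which goes into the lane first. 3 or 4 of the sliders are there.
- home_yellow (a point): where the yellow slider's origin lies when it is fully home (nose against the stop, blade on the lane floor); axes as the magazine, +x into the lane. Home, the fin stays outside the roof and the blade's tail is about 4 mm behind the seated keeper bar.
- slider_green: green filter slider, 60 g, flat on the bench: flat aluminium blade 90 (x) x 32 (y) x 6 mm, its nose (last 8 mm at +x) 25 mm wide, with a green upright fin to hold it by at the tail: x from -45 to -15, 8 mm thick in y (centred), z from 6 to 41 mm. Origin: centre of the blade's underside; +x is the nose, which goes into the lane first. 3 or 4 of the sliders are there.
- home_green (a point): where the green slider's origin lies when it is fully home (nose against the stop, blade on the lane floor); axes as the magazine, +x into the lane. Home, the fin stays outside the roof and the blade's tail is about 4 mm behind the seated keeper bar.
- slider_blue: blue filter slider, 60 g, flat on the bench: flat aluminium blade 90 (x) x 32 (y) x 6 mm, its nose (last 8 mm at +x) 25 mm wide, with a blue upright fin to hold it by at the tail: x from -45 to -15, 8 mm thick in y (centred), z from 6 to 41 mm. Origin: centre of the blade's underside; +x is the nose, which goes into the lane first. 3 or 4 of the sliders are there.
- home_blue (a point): where the blue slider's origin lies when it is fully home (nose against the stop, blade on the lane floor); axes as the magazine, +x into the lane. Home, the fin stays outside the roof and the blade's tail is about 4 mm behind the seated keeper bar.
- jar: bystander: clear glass jar, 60 mm diameter, 90 mm high, beyond the magazine; origin: centre of its underside
- slide_box: bystander: green slide box 80 x 110 x 35 mm, beyond the magazine; origin: centre of its underside
- reagent: bystander: amber reagent bottle, 56 mm diameter, 130 mm high; origin: centre of its underside

How it is judged:
By the outcome, as a careful person would: the job done as asked, in the order asked, and still so for the second after the job is handed in, with the robot touching nothing.
Of slider_red, slider_yellow, slider_green, slider_blue only 3 to 4 are there at a start; the rules pass over those that are not, and their reading is None.
At some moment in a run one of slider_red, slider_yellow, slider_green, slider_blue may be knocked a few centimetres aside while the robot is not near it.
Once in a run the grip may slacken for a moment while it holds something.
It also fails if it takes over 210 s, if anything falls off the work surface, if the arm or the gripper's body presses on something with over 40 N, if the wrist force passes 120 N, or if a joint passes its speed limit or range.

## Robot

A 6-joint arm with a two-finger parallel gripper is mounted at the origin on the work surface. World frame = base frame: x ahead of the robot, y to its left, z up, the work surface at z = 0. Lengths are in m, angles in rad, forces in N, time in s.
With the tool pointing down it reaches from about 0.35 to 0.85 m from the base axis. Payload 8.1 kg.
Tool frame: the origin (TCP) lies on the centre line of the jaws, within the pads' length; the fingertips stand 22 mm ahead of it and the grasp point (between the pads) lies 3 mm ahead of it; z points along the fingers, y is the line along which they close (so a half turn about z gives the same grasp; the last joint's range is limited). The gripper opens to 93 mm and grips with 3 to 60 N. Pads are 15 mm wide; open, the fingers measure 128 mm over their backs; the gripper's body (75 mm by 188 mm) begins 65 mm behind the grasp point.
Start: joints at [-0.085, 0.13, 1.488, -0, 1.523, -0.085], TCP at [0.6, 0, 0.241] pointing down, gripper open.
Joint ranges: [-2.96, 2.96], [-0.89, 2.26], [0.02, 2.5], [-1.34, 4.48], [0, 2.73], [-2.66, 2.66]. Speed limits (rad/s): [2.39, 2.39, 2.79, 3.14, 3.14, 3.14].

## Interface

Orientations are given as a rotation vector (axis times angle).
In Python, from plant import robot gives the robot as it stands.
- The arm moves only by the shell command python3 inch.py [FORCE], which reads ROWS from standard input. ROWS is 1 to 20 rows, parted by a bar, with the numbers parted by spaces; each row has 5 numbers: the finger opening in m, then dx, dy, dz in m, then a turn about the tool's z in rad; each row shifts and turns the commanded pose from where the row before left it, along the tool's axes as they then stand; what a row does not reach is not made up. A row lasts 1/10 s, in which the tool goes at most 0.05 m and 0.15 rad, less where a joint would pass 70% of its speed; a pose out of reach is approached as far as the arm can. The fingers move at their own pace and stop on an object; FORCE is the grip in N (left out, the last holds). Time passes only in rows, so rows that do not move let the fingers close. It prints the time, the measured TCP pose, the force, the opening and the grip force at its end. Input that does not fit is refused with a message, and nothing moves.
- robot.read_state(): the state, without advancing time (a new reading comes with each control period).
- robot.read_camera(name): name is "scene" or "side" or "wrist"; returns a dict with "image" (384x512x3 uint8, red, green, blue), "fx", "fy", "cx", "cy" (pixels), "dist" ([k1, k2, p1, p2, k3] as OpenCV has them; the pictures are not rectified), "R" (3x3) and "t" (3): a world point X has camera coordinates R X + t. Camera axes: x right, y down, z forward; pixel columns grow to the right and rows downward; lengths in m; the calibration is good to about 2 mm. A picture is of the moment at which its call begins. There is no depth.
- robot.close_job(): hands the job in; it is judged then, once.
The state is a dict: "t": time; "q": joint angles; "dq": joint speeds; "joint_torque": joint torques, N m; "tool_pos": TCP position; "orientation": TCP orientation; "force": force on the tool from outside, world axes, zero at the start; "wrist_torque": the same for the moment, N m; "opening": finger opening in m; "gripper_force": force on a finger pad.
Only numpy, scipy, OpenCV 4.12 (cv2) and the standard library are available. Lean on these libraries where they do the work, as an engineer would, in place of code of your own. Each camera call takes 0.05 s, during which the arm holds its last target. There are 200 camera calls.

## Working session

There is one attempt and no reset: what is moved stays moved. The work goes in short steps, Python scripts to look and compute and a shell command to move; the robot and the scene stay as the last step left them, time stands still between calls to the robot, and variables do not carry over. Pictures are saved under pics/ and viewed, at most 14 in all, crops included, and the job is handed in when it is done.

```bash
ls; mkdir -p pics
python3 - <<'E'
from plant import robot
import cv2
s=robot.read_state(); print(s['t'],s['tool_pos'],s['orientation'],s['opening'])
import numpy as np
for n in ['scene','side','wrist']:
    c=robot.read_camera(n); cv2.imwrite(f'pics/{n}0.png',cv2.cvtColor(c['image'],cv2.COLOR_RGB2BGR))
    print(n,c['fx'],c['cx'],c['cy'],c['dist'],(-np.array(c['R']).T@c['t']).round(3), np.array(c['R']).round(2).tolist())
E
```

```text
inch.py
pics
plant.py
0.0 [5.99470912e-01 4.67895693e-05 2.39607460e-01] [-2.22045627e+00 -2.22048678e+00  1.86804326e-03] 0.09307226552210454
scene 404.9522533858834 257.03228549660696 188.95022715086296 [-0.06967598  0.          0.          0.          0.        ] [0.999 0.493 0.885] [[-0.76, 0.65, -0.0], [0.53, 0.62, -0.59], [-0.38, -0.45, -0.81]]
side 351.2889105202182 258.31208889874245 188.99155165145103 [0.00983707 0.         0.         0.         0.        ] [0.369 0.623 0.628] [[-0.92, -0.38, 0.01], [-0.26, 0.6, -0.76], [0.28, -0.7, -0.65]]
wrist 333.66486081834415 255.50897455979177 194.36567542899516 [-0.09674486  0.          0.          0.          0.        ] [0.598 0.072 0.384] [[1.0, 0.0, -0.0], [0.0, -0.97, 0.26], [-0.0, -0.26, -0.97]]
```

View pics/scene0.png

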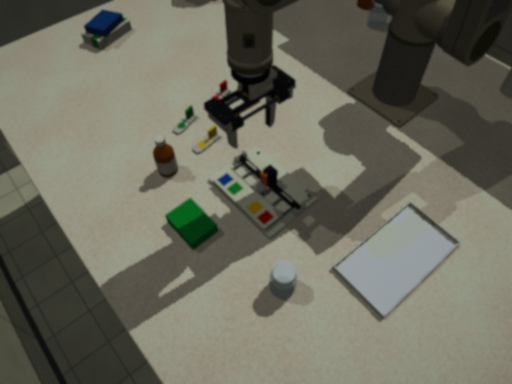

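View pics/side0.png

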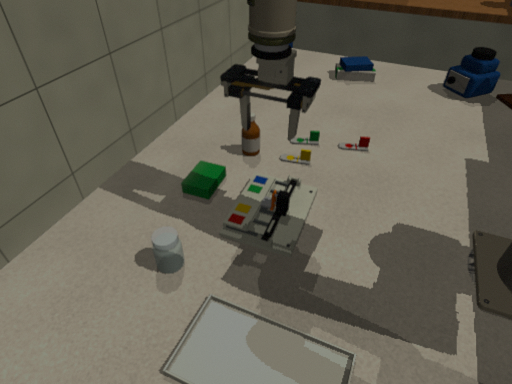

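View pics/wrist0.png

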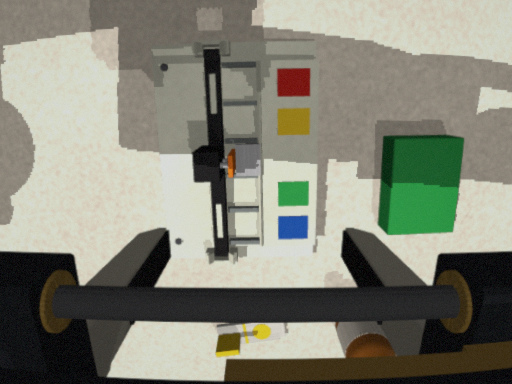

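```bash
cat > h.py <<'E'
from plant import robot
import cv2, numpy as np
def cam(n,save=None):
    c=robot.read_camera(n); 
    for k in('R','t'): c[k]=np.array(c[k],float)
    c['K']=np.array([[c['fx'],0,c['cx']],[0,c['fy'],c['cy']],[0,0,1.]]); c['d']=np.array(c['dist'],float)
    c['hsv']=cv2.cvtColor(c['image'],cv2.COLOR_RGB2HSV)
    if save: cv2.imwrite(f'pics/{save}.png',cv2.cvtColor(c['image'],cv2.COLOR_RGB2BGR))
    return c
def ray(c,p):
    u=cv2.undistortPoints(np.array(p,float).reshape(-1,1,2),c['K'],c['d'])[:,0]
    d=np.c_[u,np.ones(len(u))]@c['R']; return -c['R'].T@c['t'], d/np.linalg.norm(d,axis=1)[:,None]
def plane(c,p,z):
    o,d=ray(c,p); return o+d*((z-o[2])/d[:,2])[:,None]
def two(c1,p1,c2,p2):
    o1,d1=ray(c1,p1);o2,d2=ray(c2,p2);d1=d1[0];d2=d2[0]
    s=np.linalg.lstsq(np.c_[d1,-d2],o2-o1,rcond=None)[0]
    a,b=o1+s[0]*d1,o2+s[1]*d2; return (a+b)/2,np.linalg.norm(a-b)
def proj(c,X): return cv2.projectPoints(np.array(X,float).reshape(-1,3),cv2.Rodrigues(c['R'])[0],c['t'],c['K'],c['d'])[0][:,0]
H=dict(red=[(0,5),(174,180)],yellow=[(18,32)],green=[(50,80)],blue=[(105,125)],orange=[(7,14)])
def blobs(c,col,amin=15,smin=140,vmin=40):
    m=sum(cv2.inRange(c['hsv'],(a,smin,vmin),(b,255,255)) for a,b in H[col])
    n,_,st,ce=cv2.connectedComponentsWithStats(m)
    return [(ce[i].round(1).tolist(),st[i].tolist()) for i in range(1,n) if st[i][4]>=amin]
E
python3 - <<'E'
from h import *
for n in('wrist','scene','side'):
    c=cam(n)
    for k in H:
        for ce,st in blobs(c,k):
            print(n,k,ce,st,'z0',plane(c,[ce],0.0)[0].round(4)[:2],'z24.5',plane(c,[ce],.0245)[0].round(4)[:2])
E
```

```text
wrist red [293.5, 82.0] [278, 68, 32, 28, 864] z0 [0.6394 0.0975] z24.5 [0.6367 0.0959]
wrist yellow [293.1, 121.3] [278, 108, 31, 27, 813] z0 [0.6399 0.0545] z24.5 [0.6372 0.0556]
wrist yellow [53.2, 301.3] [39, 270, 37, 63, 1016] z0 [ 0.3177 -0.1845] z24.5 [ 0.3356 -0.1681]
wrist yellow [457.8, 301.2] [436, 270, 37, 63, 1024] z0 [ 0.8765 -0.1838] z24.5 [ 0.8588 -0.1674]
wrist yellow [245.0, 333.0] [243, 324, 5, 19, 42] z0 [ 0.583  -0.2279] z24.5 [ 0.584  -0.2087]
wrist yellow [261.1, 331.2] [253, 324, 17, 15, 204] z0 [ 0.605  -0.2249] z24.5 [ 0.6046 -0.2059]
wrist yellow [227.9, 344.8] [216, 333, 24, 24, 455] z0 [ 0.559 -0.248] z24.5 [ 0.5615 -0.2275]
wrist yellow [374.2, 365.3] [225, 341, 287, 40, 5847] z0 [ 0.7697 -0.2881] z24.5 [ 0.7587 -0.2651]
wrist green [419.3, 183.4] [379, 135, 84, 99, 7344] z0 [ 0.7957 -0.0174] z24.5 [ 0.783  -0.0117]
wrist green [293.0, 193.0] [279, 182, 29, 23, 652] z0 [ 0.6421 -0.0295] z24.5 [ 0.6393 -0.023 ]
wrist blue [292.6, 226.9] [279, 216, 28, 22, 596] z0 [ 0.6429 -0.0725] z24.5 [ 0.64   -0.0633]
wrist orange [231.3, 161.4] [228, 149, 7, 29, 150] 
[... 3307 characters left out ...]
6, 8, 20] z0 [ 0.0527 -2.2244] z24.5 [ 0.065  -2.1132]
side orange [446.7, 14.1] [443, 12, 8, 5, 21] z0 [ 0.1788 -2.1758] z24.5 [ 0.1863 -2.0666]
side orange [488.3, 14.9] [484, 13, 9, 5, 17] z0 [-0.0727 -2.2671] z24.5 [-0.0554 -2.1542]
side orange [491.7, 18.6] [483, 14, 15, 8, 25] z0 [-0.0863 -2.18  ] z24.5 [-0.0685 -2.0706]
side orange [504.9, 21.0] [501, 19, 9, 5, 16] z0 [-0.1582 -2.1541] z24.5 [-0.1376 -2.0457]
side orange [253.3, 136.4] [250, 135, 7, 4, 15] z0 [ 0.7597 -0.2946] z24.5 [ 0.7445 -0.2588]
side orange [253.3, 153.4] [249, 151, 10, 5, 19] z0 [ 0.7213 -0.2045] z24.5 [ 0.7075 -0.1722]
side orange [273.0, 200.2] [270, 190, 7, 21, 68] z0 [ 0.589  -0.0274] z24.5 [ 0.5804 -0.002 ]
```

Run:
```python
from h import *
c=cam('wrist'); im=cv2.cvtColor(c['image'],cv2.COLOR_RGB2BGR)[35:235,150:330]
cv2.imwrite('pics/crop1.png',cv2.resize(im,None,fx=3,fy=3,interpolation=cv2.INTER_CUBIC))
for n in('scene','side'):
    c=cam(n); s=c['hsv'].astype(int)
    g=cv2.GaussianBlur(c['image'],(3,3),0)
    bgr=g.astype(int); m=((bgr[...,2]-bgr[...,0]>-2)&(s[...,2]>60)).astype(np.uint8)*255  # bluish-white
    k,l,st,ce=cv2.connectedComponentsWithStats(m)
    for i in np.argsort(-st[1:,4])[:3]+1:
        print(n,st[i],ce[i].round(1))
        cn=max(cv2.findContours((l==i).astype(np.uint8),0,2)[0],key=cv2.contourArea)
        h=cv2.convexHull(cn); q=cv2.approxPolyDP(h,0.03*cv2.arcLength(h,True),True)[:,0]; print(q.tolist(), plane(c,q,.016)[:,:2].round(3).tolist())
```

```text
scene [ 337  216  118   99 5353] [396.4 264.4]
[[454, 244], [384, 314], [337, 269], [417, 216]] [[0.335, 0.453], [0.601, 0.45], [0.601, 0.309], [0.339, 0.343]]
scene [166 199  43  30 642] [184.9 213.8]
[[208, 217], [177, 228], [166, 215], [190, 199]] [[0.745, -0.001], [0.823, -0.025], [0.823, -0.075], [0.748, -0.076]]
scene [271 261  25  30 573] [283.3 275.4]
[[286, 261], [295, 269], [292, 287], [284, 290], [271, 282], [274, 266]] [[0.678, 0.216], [0.676, 0.245], [0.711, 0.273], [0.73, 0.266], [0.739, 0.233], [0.708, 0.207]]
side [154 234  29  38 578] [168.1 251.7]
[[171, 234], [176, 237], [182, 260], [175, 270], [165, 271], [154, 243], [161, 235]] [[0.76, 0.191], [0.744, 0.194], [0.696, 0.245], [0.696, 0.273], [0.714, 0.283], [0.78, 0.229], [0.779, 0.202]]
side [193 162  32  17 361] [208.7 169.6]
[[193, 170], [200, 162], [224, 167], [217, 178]] [[0.837, -0.04], [0.838, -0.081], [0.763, -0.087], [0.758, -0.035]]
side [341  55  33  11 237] [356.7  60.1]
[[373, 65], [346, 64], [341, 57], [363, 55]] [[0.487, -1.045], [0.602, -1.006], [0.642, -1.084], [0.551, -1.153]]
```

View pics/crop1.png

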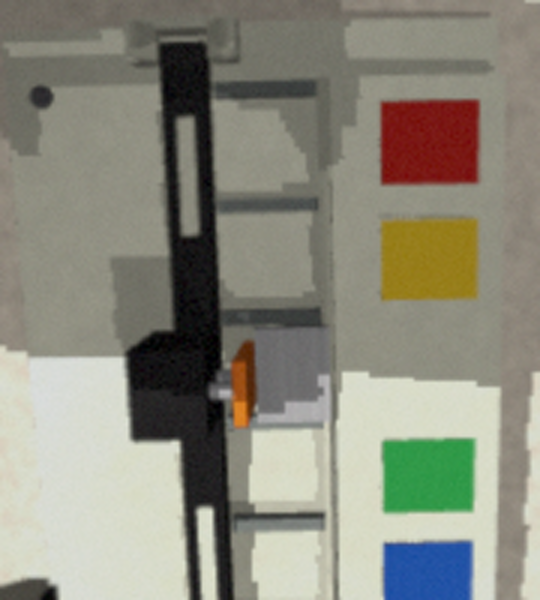

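Run:
```python
from h import *
c=cam('wrist'); f=lambda p:[150+p[0]/3,35+p[1]/3]
for nm,p,z in [('roof edge',(342,440),.0245),('roof back',(498,440),.0245),('roof edge up',(341,75),.0245),('roof back up',(493,75),.0245),('lip front R?',(326,330),.03),('block TL',(128,350),.066),('block BL',(132,440),.066),('tab topL bottom',(233,427),.066),('tab topL top',(233,370),.066),('tab right bottom',(247,427),.066),('bar L',(160,43),.024),('bar R',(207,43),.024),('bar L2',(190,590),.024),('bar R2',(229,590),.024),('front corner hole',(41,97),.01)]:
    print(nm,f(p),plane(c,[f(p)],z)[0][:2].round(4))
s=cam('scene','s1');d=cam('side')
a=blobs(s,'orange');b=blobs(d,'orange')
print(two(s,[263.2,178],d,[273,200.2]))
im=cv2.imread('pics/s1.png')[160:330,200:470];cv2.imwrite('pics/crop2.png',cv2.resize(im,None,fx=2.9,fy=2.9,interpolation=cv2.INTER_CUBIC))
```

```text
roof edge [264.0, 181.66666666666666] [ 0.6075 -0.0103]
roof back [316.0, 181.66666666666666] [ 0.6652 -0.0103]
roof edge up [263.6666666666667, 60.0] [0.6064 0.1176]
roof back up [314.33333333333337, 60.0] [0.6584 0.1181]
lip front R? [258.6666666666667, 145.0] [0.6014 0.0309]
block TL [192.66666666666666, 151.66666666666669] [0.5376 0.0288]
block BL [194.0, 181.66666666666666] [ 0.5376 -0.0008]
tab topL bottom [227.66666666666669, 177.33333333333334] [0.5708 0.0036]
tab topL top [227.66666666666669, 158.33333333333331] [0.5712 0.0223]
tab right bottom [232.33333333333331, 177.33333333333334] [0.5754 0.0036]
bar L [203.33333333333334, 49.333333333333336] [0.5447 0.1285]
bar R [219.0, 49.333333333333336] [0.5608 0.1284]
bar L2 [213.33333333333334, 231.66666666666666] [ 0.5492 -0.0698]
bar R2 [226.33333333333331, 231.66666666666666] [ 0.5643 -0.0697]
front corner hole [163.66666666666666, 67.33333333333334] [0.4991 0.1129]
(array([0.57332871, 0.01417075, 0.04342231]), np.float64(0.0052106994267227804))
```

View pics/crop2.png

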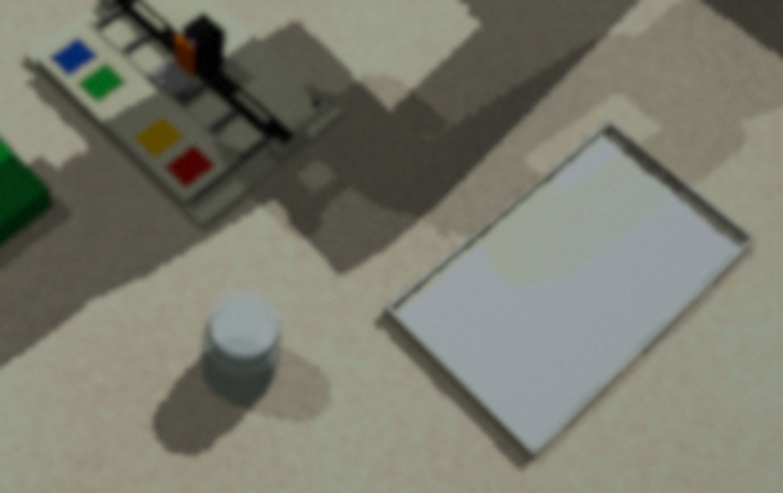

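```bash
echo '0.06 0.008 -0.023 0.02 -0.0205 | 0.06 0.0075 -0.023 0.02 0 | 0.06 0 0 0.03 0 | 0.06 0 0 0.02 0 | 0.06 0 0 0 0' | python3 inch.py
python3 - <<'E'
from h import *
c=cam('wrist','w2')
print(blobs(c,'orange'))
im=cv2.imread('pics/w2.png');print(proj(c,[[.5535,.0153,.066],[.538,.0153,.066],[.5765,.0153,.066]]))
s=cam('scene');f=lambda p:[200+p[0]/2.9,160+p[1]/2.9]
q=[f(p) for p in [(608,127),(750,240),(530,462),(385,312)]];print(plane(s,q,.016)[:,:2].round(4).tolist())
E
```

```text
t: 1.1
tool_pos: [0.5514, 0.0153, 0.1472]
orientation: [-2.195, -2.241, 0.006]
force: [-0.1, -0.3, -0.6]
opening: 0.0612
gripper_force: 0.0
[([286.9, 202.3], [281, 181, 12, 44, 344])]
[[261.82077294 210.09767304]
 [239.97017589 209.62412414]
 [294.19847979 210.77548809]]
[[0.3227, 0.307], [0.323, 0.4585], [0.6126, 0.4562], [0.6062, 0.2998]]
```

View pics/w2.png

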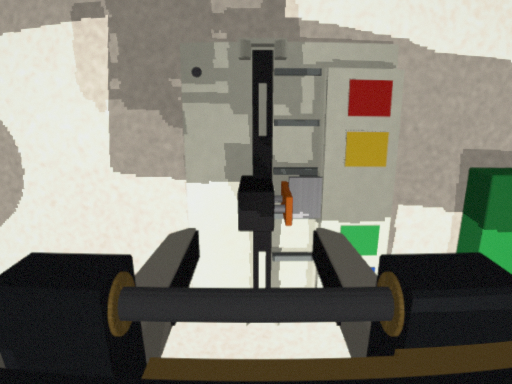

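```bash
echo '0.06 0 0.002 0.03 0 | 0.06 0 0 0.03 0 | 0.06 0 0 0.015 0 | 0.06 0 0 0.01 0 | 0.06 0 0 0 0 | 0.06 0 0 0 0' | python3 inch.py
```

```text
t: 1.8
tool_pos: [0.5568, 0.015, 0.067]
orientation: [2.198, 2.243, 0.002]
force: [0.5, 0.7, 0.6]
opening: 0.06
gripper_force: 0.0
```

```bash
echo '0.06 0 -0.003 0.007 0 | 0.06 0 0 0 0 | 0.06 0 0 0 0' | python3 inch.py; echo '0.06 0 0 0 0 | 0.06 0 0 0 0' | python3 inch.py
```

```text
t: 2.1
tool_pos: [0.5528, 0.015, 0.0589]
orientation: [2.198, 2.244, 0.0]
force: [1.0, 0.5, 0.6]
opening: 0.0604
gripper_force: 0.0
t: 2.3
tool_pos: [0.5531, 0.015, 0.0589]
orientation: [2.198, 2.244, 0.0]
force: [0.8, -0.3, -0.6]
opening: 0.0596
gripper_force: 0.0
```

```bash
echo '0.03 0 0 0 0 | 0.025 0 0 0 0 | 0.02 0 0 0 0 | 0.02 0 0 0 0 | 0.02 0 0 0 0 | 0.02 0 0 0 0' | python3 inch.py 35
```

```text
t: 2.9
tool_pos: [0.5528, 0.015, 0.0593]
orientation: [-2.198, -2.244, 0.0]
force: [-2.7, 0.3, 7.3]
opening: 0.0298
gripper_force: 35.0
```

```bash
echo '0.02 0 0 -0.005 0 | 0.02 0 0 -0.005 0 | 0.02 0 0 -0.01 0 | 0.02 0 0 -0.01 0 | 0.02 0 0 -0.02 0 | 0.02 0 0 -0.02 0 | 0.02 0 0 0 0' | python3 inch.py
```

```text
t: 3.6
tool_pos: [0.5551, 0.0149, 0.1328]
orientation: [2.195, 2.241, 0.006]
force: [0.9, -0.3, -1.6]
opening: 0.0294
gripper_force: 35.0
```

```bash
echo '0.02 0.02 -0.004 -0.01 0 | 0.02 0.04 -0.009 0 0 | 0.02 0.04 -0.009 0 0 | 0.02 0.04 -0.009 0 0 | 0.02 0.04 -0.009 0 0 | 0.02 0.04 -0.009 0 0 | 0.02 0.04 -0.009 0 0 | 0.02 0.04 -0.009 0 0 | 0.02 0.04 -0.009 0 0 | 0.02 0.027 -0.006 0 0 | 0.02 0 0 0 0' | python3 inch.py; echo '0.02 0 0 0 -0.1395 | 0.02 0 0 0 -0.1395 | 0.02 0 0 0 -0.1395 | 0.02 0 0 0 -0.1395 | 0.02 0 0 0 -0.1395 | 0.02 0 0 0 -0.1395 | 0.02 0 0 0 -0.1395 | 0.02 0 0 0 -0.1395 | 0.02 0 0 0 -0.1395 | 0.02 0 0 0 -0.1395 | 0.02 0 0 0 -0.1395 | 0.02 0 0 0 0' | python3 inch.py
python3 - <<'E'
from h import *
s=robot.read_state(); R=cv2.Rodrigues(np.array(s['orientation']))[0]; print(R.round(3),s['q'].round(2))
cam('side','side3');cam('wrist','w3')
E
```

```text
t: 4.7
tool_pos: [0.4614, 0.3833, 0.1378]
orientation: [-2.193, -2.247, 0.001]
force: [0.1, 0.1, -1.0]
opening: 0.0297
gripper_force: 35.0
t: 5.9
tool_pos: [0.4633, 0.3792, 0.1379]
orientation: [-0.022, -3.141, 0.002]
force: [0.2, -0.0, -1.4]
opening: 0.0297
gripper_force: 35.0
[[-1.     0.014 -0.001]
 [ 0.014  1.    -0.001]
 [ 0.001 -0.001 -1.   ]] [ 0.6   0.2   1.6  -0.    1.34 -0.96]
```

View pics/w3.png

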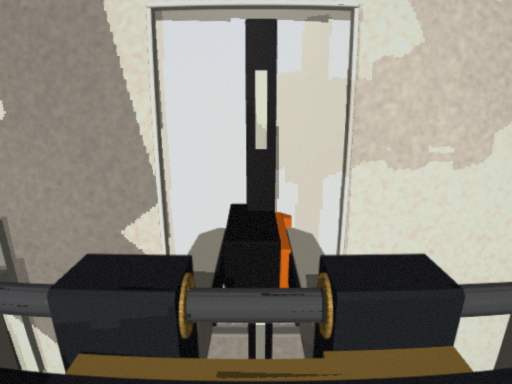

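```bash
echo '0.02 0 0 0.02 0 | 0.02 0 0 0.03 0 | 0.02 0 0 0.02 0 | 0.02 0 0 0.008 0 | 0.02 0 0 0 0 | 0.02 0 0 0 0' | python3 inch.py;echo '0.02 0 0 0.002 0 | 0.02 0 0 0.002 0 | 0.02 0 0 0 0' | python3 inch.py
```

```text
t: 6.6
tool_pos: [0.464, 0.3806, 0.0617]
orientation: [0.027, 3.14, 0.001]
force: [0.2, -0.2, -1.9]
opening: 0.0312
gripper_force: 8.1
t: 6.9
tool_pos: [0.4644, 0.381, 0.0587]
orientation: [0.025, 3.139, 0.002]
force: [-1.4, -1.0, 6.6]
opening: 0.0294
gripper_force: 35.0
```

```bash
echo '0.04 0 0 0 0 | 0.06 0 0 0 0 | 0.08 0 0 0 0 | 0.08 0 0 0 0 | 0.08 0 0 -0.02 0 | 0.08 0 0 -0.03 0 | 0.08 0 0 -0.04 0 | 0.08 0 0 -0.04 0 | 0.08 0 0 0 0' | python3 inch.py
python3 - <<'E'
from h import *
c=cam('scene');s=cam('side');w=cam('wrist','w4')
for k in('red','yellow','green','blue'):
  for n,q in(('scene',c),('side',s)):
    for ce,st in blobs(q,k,10): 
      X=plane(q,[ce],.0235)[0][:2]
      if X[1]<-.12 and X[1]>-.6: print(k,n,ce,st,X.round(4),'z6',plane(q,[ce],.006)[0][:2].round(4))
im=cv2.cvtColor(c['image'],cv2.COLOR_RGB2BGR)[70:170,140:280];im2=cv2.cvtColor(s['image'],cv2.COLOR_RGB2BGR)[110:190,250:390]
cv2.imwrite('pics/crop5.png',np.vstack([cv2.resize(im,(560,400),interpolation=2),cv2.resize(im2[:50],(560,200),interpolation=2)]))
E
```

```text
t: 7.8
tool_pos: [0.4663, 0.3822, 0.1939]
orientation: [0.025, 3.133, 0.009]
force: [-0.2, 1.3, 1.0]
opening: 0.08
gripper_force: 0.0
red scene [222.9, 85.7] [221, 81, 5, 11, 43] [ 0.4142 -0.3693] z6 [ 0.4023 -0.3868]
red scene [215.4, 97.7] [213, 96, 6, 5, 22] [ 0.4673 -0.3388] z6 [ 0.4565 -0.3557]
red side [363.8, 141.6] [359, 137, 11, 10, 85] [ 0.4145 -0.3712] z6 [ 0.4158 -0.4   ]
red side [348.5, 145.3] [346, 144, 6, 4, 19] [ 0.4546 -0.3311] z6 [ 0.4571 -0.3587]
yellow scene [211.9, 131.1] [208, 126, 8, 12, 67] [ 0.5624 -0.2288] z6 [ 0.5536 -0.2435]
yellow scene [202.0, 144.4] [199, 142, 7, 6, 36] [ 0.6153 -0.2051] z6 [ 0.6075 -0.2193]
yellow side [308.8, 155.1] [308, 150, 3, 10, 16] [ 0.5529 -0.2313] z6 [ 0.5583 -0.256 ]
green scene [188.4, 109.4] [186, 107, 5, 5, 12] [ 0.5624 -0.3505] z6 [ 0.5535 -0.3676]
green scene [181.1, 125.2] [179, 124, 6, 4, 18] [ 0.6177 -0.3085] z6 [ 0.6099 -0.3247]
green side [314.7, 138.4] [311, 137, 7, 4, 18] [ 0.5616 -0.3274] z6 [ 0.5672 -0.355 ]
```

View pics/crop5.png

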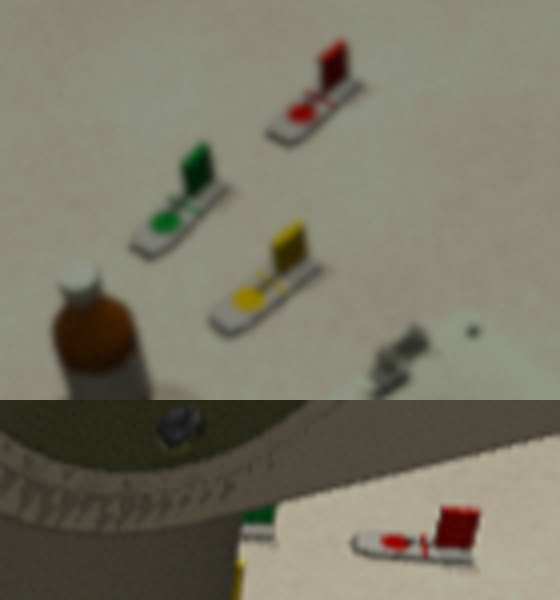

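View pics/w4.png

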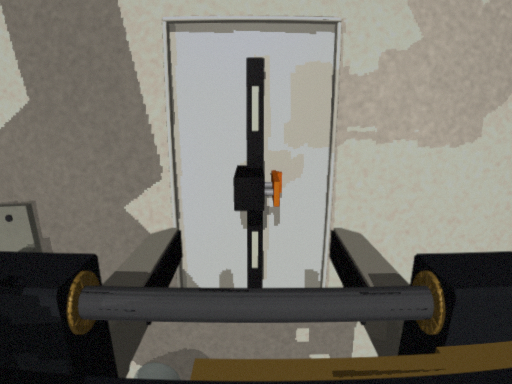

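```bash
echo '0.05 0 0 0 0.1496 | 0.05 0 0 0 0.1496 | 0.05 0 0 0 0.1496 | 0.05 0 0 0 0.1496 | 0.05 0 0 0 0.1496 | 0.05 0 0 0 0.1496 | 0.05 0 0 0 0.1496 | 0.05 0 0 0 0.1496 | 0.05 0 0 0 0.1496 | 0.05 0 0 0 0.1496 | 0.05 0 0 0 0.1496 | 0.05 0 0 0 0.1496 | 0.05 0 0 0 0.1496 | 0.05 0 0 0 0.1496 | 0.05 0 0 0 0.1496 | 0.05 0 0 0 0.1496 | 0.05 0 0 0 0.1496 | 0.05 0 0 0 0.1496 | 0.05 0 0 0 0.1496' | python3 inch.py; echo '0.05 -0.0145 0.0393 0 0 | 0.05 -0.0145 0.0393 0 0 | 0.05 -0.0145 0.0393 0 0 | 0.05 -0.0145 0.0393 0 0 | 0.05 -0.0145 0.0393 0 0 | 0.05 -0.0145 0.0393 0 0 | 0.05 -0.0145 0.0393 0 0 | 0.05 -0.0145 0.0393 0 0 | 0.05 -0.0145 0.0393 0 0 | 0.05 -0.0145 0.0393 0 0 | 0.05 -0.0145 0.0393 0 0 | 0.05 -0.0145 0.0393 0 0 | 0.05 -0.0145 0.0393 0 0 | 0.05 -0.0145 0.0393 0 0 | 0.05 -0.0145 0.0393 0 0 | 0.05 -0.0145 0.0393 0 0 | 0.05 -0.0145 0.0393 0 0 | 0.05 -0.0145 0.0393 0 0 | 0.05 0 0 0 0' | python3 inch.py
cat >> h.py <<'E'
def st():
    s=robot.read_state(); R=cv2.Rodrigues(np.array(s['orientation'],float))[0]; return s,R,np.array(s['tool_pos'])
def rel(X,yaw=None):
    s,R,p=st(); print('psi',round(float(np.arctan2(R[1,1],R[0,1])),4),'t',s['t'],'tool delta',(R.T@(np.array(X)-p)).round(4))
E
python3 - <<'E'
from h import *
s,R,p=st(); print(p.round(4),np.arctan2(R[1,1],R[0,1]),s['q'].round(2))
c=cam('wrist','w5')
for k in('red','yellow','green'):
  for ce,s in blobs(c,k,20): print(k,ce,s,plane(c,[ce],.006)[0][:2].round(4),plane(c,[ce],.041)[0][:2].round(4))
E
```

```text
t: 9.85
tool_pos: [0.4621, 0.3794, 0.1837]
orientation: [3.109, 0.434, -0.007]
force: [0.2, 1.2, 0.5]
opening: 0.0501
gripper_force: 0.0
t: 11.75
tool_pos: [0.4083, -0.3752, 0.1836]
orientation: [-3.109, -0.437, 0.005]
force: [0.6, 0.4, 0.3]
opening: 0.0499
gripper_force: 0.0
[ 0.4083 -0.3752  0.1836] -1.291355766333925 [-0.83  0.05  1.68 -0.    1.42  0.46]
red [251.1, 125.9] [239, 113, 25, 26, 509] [ 0.4553 -0.3561] [ 0.4575 -0.356 ]
red [249.9, 148.9] [235, 147, 32, 4, 102] [ 0.4338 -0.361 ] [ 0.4385 -0.3604]
red [249.9, 175.6] [246, 157, 9, 38, 312] [ 0.4085 -0.3681] [ 0.4159 -0.3667]
yellow [140.7, 303.6] [132, 273, 23, 64, 689] [ 0.2331 -0.2896] [ 0.2596 -0.2968]
yellow [370.3, 304.4] [357, 273, 23, 64, 647] [ 0.304  -0.5383] [ 0.3227 -0.5184]
yellow [322.9, 365.4] [115, 343, 397, 38, 7593] [ 0.2088 -0.5157] [ 0.2379 -0.4983]
green [268.3, 3.9] [264, 0, 10, 9, 83] [ 0.5638 -0.3411] [ 0.5543 -0.3427]
green [267.8, 15.9] [265, 14, 7, 5, 23] [ 0.5538 -0.3436] [ 0.5454 -0.3449]
```

View pics/w5.png

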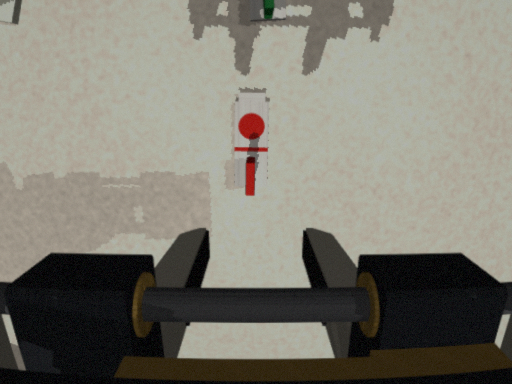

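```bash
echo '0.05 0.0065 -0.0063 0.03 0 | 0.05 0 0 0.04 0 | 0.05 0 0 0.04 0 | 0.05 0 0 0.02 0 | 0.05 0 0 0 0 | 0.05 0 0 0 0' | python3 inch.py; python3 -c "
from h import *
rel([.4128,-.3674,.033])"
```

```text
t: 12.4
tool_pos: [0.4147, -0.3627, 0.0561]
orientation: [-3.108, -0.445, 0.002]
force: [0.9, -0.3, 1.5]
opening: 0.05
gripper_force: 0.0
psi -1.2867 t 12.4 tool delta [-0.0031  0.004   0.0231]
```

```bash
echo '0.05 -0.003 0.004 0.013 0 | 0.05 0 0 0 0 | 0.05 0 0 0 0' | python3 inch.py; python3 -c "
from h import *
rel([.4128,-.3674,.033])
cam('wrist','w6')"
```

```text
t: 12.7
tool_pos: [0.4134, -0.369, 0.0441]
orientation: [3.11, 0.443, 0.001]
force: [0.0, 0.1, -0.2]
opening: 0.05
gripper_force: 0.0
psi -1.2878 t 12.7 tool delta [-0.0001 -0.0017  0.0111]
```

View pics/w6.png

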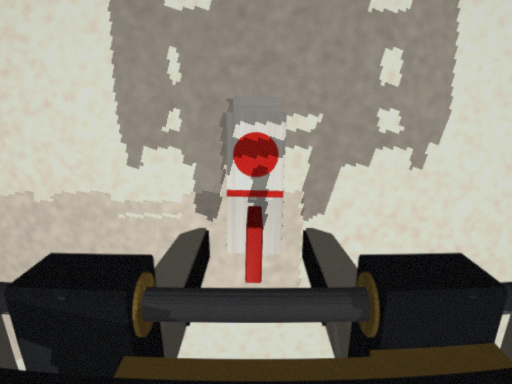

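```bash
echo '0.05 0 0 0.011 0 | 0.05 0 0 0 0 | 0.03 0 0 0 0 | 0.01 0 0 0 0 | 0.0 0 0 0 0 | 0.0 0 0 0 0 | 0.0 0 0 0 0 | 0.0 0 0 0 0' | python3 inch.py 25; echo '0.0 0 0 -0.02 0 | 0.0 0 0 -0.02 0 | 0.0 0 0 -0.02 0 | 0.0 0 0 0 0' | python3 inch.py; python3 -c "
from h import *
rel([.4128,-.3674,.033])
c=cam('wrist','w7')
for k in ['red']:
  for ce,s in blobs(c,k,20): print(k,ce,s)
"
```

```text
t: 13.55
tool_pos: [0.4133, -0.3688, 0.0327]
orientation: [3.11, 0.444, 0.0]
force: [-0.6, 0.1, 1.0]
opening: 0.0083
gripper_force: 25.0
t: 13.95
tool_pos: [0.4148, -0.3704, 0.0958]
orientation: [3.106, 0.443, 0.005]
force: [0.3, -0.7, -0.2]
opening: 0.0076
gripper_force: 25.0
psi -1.2874 t 13.95 tool delta [-0.0013 -0.0037  0.0628]
red [255.5, 157.3] [232, 134, 48, 47, 1776]
red [255.7, 198.6] [226, 196, 59, 7, 361]
red [255.5, 251.7] [247, 213, 18, 76, 1306]
```

```bash
echo '0.0 0 0 0 0.1315 | 0.0 0 0 0 0.1315 | 0.0 0.006 -0.03 0 0 | 0.0 0.006 -0.04 0 0 | 0.0 0.006 -0.04 0 0 | 0.0 0.006 -0.04 0 0 | 0.0 0.006 -0.04 0 0 | 0.0 0.006 -0.04 0 0 | 0.0 0.006 -0.04 0 0 | 0.0 0.006 -0.04 0 0 | 0.0 0.006 -0.04 0 0 | 0.0 0.006 -0.04 0 0 | 0.0 0.006 -0.04 0 0 | 0.0 0.01 -0.032 0 0 | 0.0 0 0 0 0 | 0.0 0 0 0 0' | python3 inch.py
python3 - <<'E'
from h import *
rel([.4814,.0934,.06])
c=cam('wrist','w8');s,R,p=st()
for ce,s in blobs(c,'red',20): print(ce,s,(R.T@(plane(c,[ce],p[2]-.0267)[0]-p)).round(4))
for k in('red','yellow','green','blue'):
  for ce,s in blobs(c,k,100): print(k,ce,s[4],plane(c,[ce],.0245)[0][:2].round(4))
E
```

```text
t: 15.6
tool_pos: [0.4788, 0.0952, 0.0911]
orientation: [3.141, 0.035, -0.004]
force: [-0.1, -0.5, -0.9]
opening: 0.0078
gripper_force: 25.0
psi -1.5483 t 15.6 tool delta [0.0026 0.0019 0.0311]
[255.6, 157.2] [232, 134, 48, 47, 1774] [ 0.044  -0.001   0.0266]
[255.5, 198.5] [226, 196, 60, 6, 360] [ 0.0218 -0.001   0.0267]
[255.5, 251.4] [247, 213, 18, 75, 1291] [-0.0088 -0.0009  0.0267]
red [255.6, 157.2] 1774 [0.5165 0.0962]
red [255.5, 198.5] 360 [0.4892 0.0956]
red [255.5, 251.4] 1291 [0.4513 0.0948]
yellow [232.8, 306.6] 335 [0.4067 0.1103]
yellow [278.2, 306.0] 318 [0.408  0.0772]
yellow [234.2, 366.1] 8925 [0.3516 0.1093]
```

View pics/w8.png

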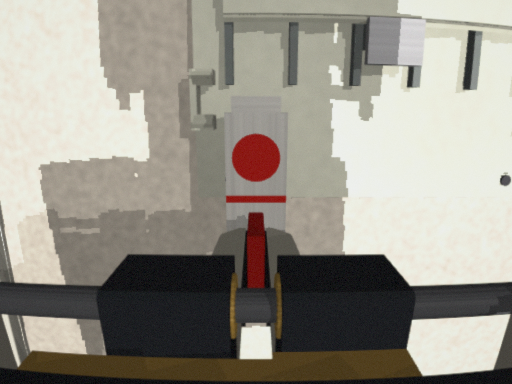

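Run:
```python
from h import *
c=cam('wrist')
X=plane(c,[[229,84],[292.5,84],[355.5,84],[471,88],[229,24],[292.5,24],[355.5,24],[477,33]],.0185); print(X.round(4))
o=np.array([.578,.0158]);a=.0205;R=np.array([[np.cos(a),-np.sin(a)],[np.sin(a),np.cos(a)]])
print(((X[:,:2]-o)@R).round(4))
```

```text
[[ 0.5614  0.113   0.0185]
 [ 0.5623  0.0733  0.0185]
 [ 0.5637  0.0335  0.0185]
 [ 0.5654 -0.0444  0.0185]
 [ 0.597   0.1132  0.0185]
 [ 0.5979  0.0748  0.0185]
 [ 0.5995  0.0361  0.0185]
 [ 0.6001 -0.0442  0.0185]]
[[-0.0146  0.0975]
 [-0.0145  0.0578]
 [-0.0139  0.018 ]
 [-0.0138 -0.06  ]
 [ 0.021   0.097 ]
 [ 0.0211  0.0585]
 [ 0.0219  0.0199]
 [ 0.0209 -0.0605]]
```

```bash
echo '0.0 0.0025 0.003 0.02 0 | 0.0 0 0 0.02 0 | 0.0 0 0 0.004 0 | 0.0 0 0 0 0 | 0.0 0 0 0 0' | python3 inch.py
python3 - <<'E'
from h import *
rel([.4814,.0934,.0427])
c=cam('wrist','w9')
for ce,s in blobs(c,'red',20): print(ce,s)
E
```

```text
t: 16.2
tool_pos: [0.4828, 0.0913, 0.0494]
orientation: [-3.141, -0.031, -0.001]
force: [0.5, 0.5, 0.6]
opening: 0.008
gripper_force: 25.0
psi -1.5513 t 16.2 tool delta [-0.0014 -0.0021  0.0067]
[255.6, 157.2] [232, 134, 48, 47, 1772]
[255.5, 198.5] [226, 196, 60, 6, 360]
[255.5, 251.4] [247, 213, 18, 75, 1290]
```

View pics/w9.png

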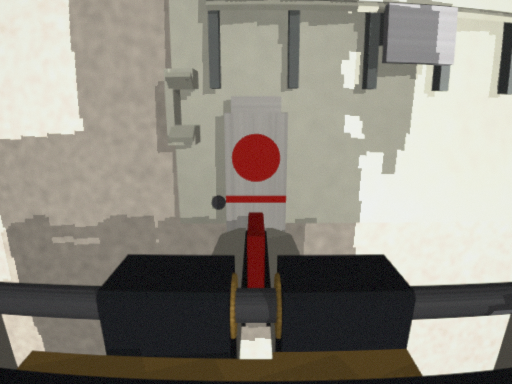

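```bash
echo '0.0 0 -0.0007 0.005 -0.004 | 0.0 0 0 0 0 | 0.0 0 0 0.001 0 | 0.0 0 0 0 0 | 0.0 0 0 0 0' | python3 inch.py; python3 -c "
from h import *
rel([.4828,.092,.0427])"
```

```text
t: 16.75
tool_pos: [0.4825, 0.0926, 0.0427]
orientation: [-3.141, -0.038, -0.0]
force: [-0.4, -0.8, -0.8]
opening: 0.0081
gripper_force: 25.0
psi -1.5463 t 16.75 tool delta [0.0003 0.0006 0.    ]
```

```bash
echo '0.0 0.01 0.0006 0 0.002 | 0.0 0.01 0 0 0 | 0.0 0.01 0 0 0 | 0.0 0 0 0 0' | python3 inch.py; python3 -c "
from h import *
rel([.4828,.092,.0427])
c=cam('wrist')
for ce,s in blobs(c,'red',20): print(ce,s)"; echo '0.0 0.01 0 0 0 | 0.0 0.01 0 0 0 | 0.0 0.01 0 0 0 | 0.0 0 0 0 0' | python3 inch.py; python3 -c "
from h import *
rel([.4828,.092,.0427])
c=cam('wrist','w10')
for ce,s in blobs(c,'red',20): print(ce,s)"
```

```text
t: 17.15
tool_pos: [0.514, 0.0926, 0.0429]
orientation: [-3.141, -0.035, -0.002]
force: [0.2, -0.8, -0.7]
opening: 0.0076
gripper_force: 25.0
psi -1.5486 t 17.15 tool delta [-0.0312 -0.0001  0.0001]
[255.0, 13.0] [225, 0, 61, 27, 1647]
[255.5, 157.6] [232, 134, 48, 48, 1774]
[255.4, 199.0] [226, 196, 60, 7, 419]
[255.5, 251.4] [247, 213, 18, 75, 1289]
t: 17.6
tool_pos: [0.5437, 0.0932, 0.0428]
orientation: [-3.141, -0.035, -0.001]
force: [1.0, -0.0, -0.8]
opening: 0.0075
gripper_force: 25.0
psi -1.5485 t 17.6 tool delta [-0.0609 -0.0001  0.    ]
[255.1, 54.2] [225, 17, 61, 76, 4562]
[255.5, 159.2] [232, 140, 48, 42, 1673]
[255.8, 199.2] [226, 196, 60, 7, 388]
[255.5, 251.8] [247, 214, 19, 74, 1280]
```

View pics/w10.png

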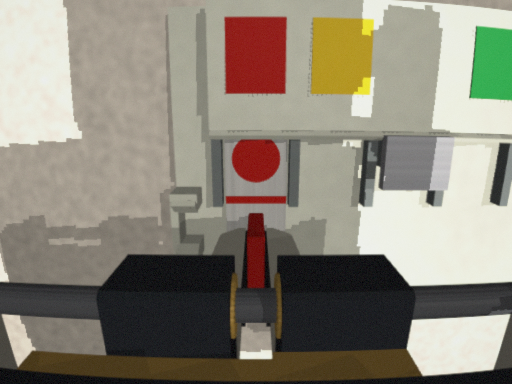

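```bash
echo '0.0 0.01 0 0 0 | 0.0 0.01 0 0 0 | 0.0 0.01 0 0 0 | 0.0 0.004 0 0 0 | 0.0 0 0 0 0' | python3 inch.py; echo '0.0 0.002 0 0 0 | 0.0 0.002 0 0 0 | 0.0 0 0 0 0' | python3 inch.py;  echo '0.0 0.002 0 0 0 | 0.0 0 0 0 0' | python3 inch.py; python3 -c "
from h import *
c=cam('wrist')
for ce,s in blobs(c,'red',20): print(ce,s)"
```

```text
t: 18.15
tool_pos: [0.5769, 0.094, 0.0425]
orientation: [3.141, 0.035, 0.0]
force: [-0.1, 0.1, 1.3]
opening: 0.0074
gripper_force: 25.0
t: 18.45
tool_pos: [0.58, 0.0941, 0.0425]
orientation: [3.141, 0.035, -0.001]
force: [-1.4, 0.5, 0.4]
opening: 0.0079
gripper_force: 25.0
t: 18.65
tool_pos: [0.5803, 0.0942, 0.0424]
orientation: [3.141, 0.036, -0.007]
force: [-13.0, -0.2, 10.0]
opening: 0.0082
gripper_force: 25.0
[255.4, 134.3] [227, 100, 58, 70, 4030]
[255.5, 251.8] [247, 214, 18, 74, 1272]
```

```bash
echo '0.03 0 0 0 0 | 0.03 0 0 0 0 | 0.03 0 0 0 0 | 0.03 0 0 -0.02 0 | 0.03 0 0 -0.04 0 | 0.03 0 0 -0.04 0 | 0.03 0 0 -0.03 0 | 0.03 0 0 0 0' | python3 inch.py
python3 - <<'E'
from h import *
rel([.55,-.23,.15])
c=cam('wrist')
for ce,s in blobs(c,'red',20): print(ce,s,plane(c,[ce],.016)[0].round(4),plane(c,[ce],.051)[0].round(4))
for n in('scene','side'):
  q=cam(n)
  for k in('yellow','green'):
    for ce,st_ in blobs(q,k,10): 
      X=plane(q,[ce],.0235)[0][:2]
      if X[1]<-.1 and X[1]>-.6: print(k,n,ce,st_,X.round(4),'z6',plane(q,[ce],.006)[0][:2].round(4))
E
```

```text
t: 19.5
tool_pos: [0.5859, 0.0944, 0.179]
orientation: [-3.141, -0.035, -0.016]
force: [0.9, -0.4, -0.1]
opening: 0.0295
gripper_force: 0.0
psi -1.5484 t 19.5 tool delta [-0.0435  0.3236  0.0284]
[256.0, 129.5] [241, 111, 31, 38, 1176] [0.6359 0.0954 0.016 ] [0.6381 0.0955 0.051 ]
[255.9, 195.8] [252, 176, 9, 40, 351] [0.5735 0.0941 0.016 ] [0.5827 0.0943 0.051 ]
yellow scene [211.9, 131.4] [209, 126, 7, 12, 62] [ 0.5632 -0.2279] z6 [ 0.5543 -0.2425]
yellow scene [202.0, 144.4] [199, 142, 7, 6, 36] [ 0.6153 -0.2051] z6 [ 0.6075 -0.2193]
green scene [188.3, 109.6] [186, 107, 5, 6, 13] [ 0.5631 -0.35  ] z6 [ 0.5543 -0.3671]
green scene [181.1, 125.2] [179, 124, 6, 4, 18] [ 0.6177 -0.3085] z6 [ 0.6099 -0.3247]
yellow side [305.1, 154.5] [300, 149, 11, 12, 95] [ 0.564  -0.2299] z6 [ 0.5696 -0.2546]
yellow side [290.0, 157.1] [287, 155, 7, 5, 27] [ 0.6012 -0.1992] z6 [ 0.6079 -0.2231]
green side [314.2, 135.6] [310, 132, 9, 9, 64] [ 0.5676 -0.3429] z6 [ 0.5733 -0.3709]
green side [299.8, 139.8] [297, 139, 6, 3, 14] [ 0.6027 -0.3007] z6 [ 0.6094 -0.3274]
```

```bash
echo '0.05 0 0 0 -0.079 | 0.05 0 0 0 -0.079 | 0.05 -0.01 0.0393 0 0 | 0.05 -0.01 0.0393 0 0 | 0.05 -0.01 0.0393 0 0 | 0.05 -0.01 0.0393 0 0 | 0.05 -0.01 0.0393 0 0 | 0.05 -0.01 0.0393 0 0 | 0.05 -0.01 0.0393 0.02 0 | 0.05 -0.01 0.0393 0.02 0 | 0.05 0 0 0 0 | 0.05 0 0 0 0' | python3 inch.py
cat >> h.py <<'E'
def slider(k,z=.006):
    """dot, stripe and fin of a slider in the wrist picture, at blade-top height z"""
    c=cam('wrist'); s,R,p=st(); b=[(ce,plane(c,[ce],z)[0]) for ce,q in blobs(c,k,60) if ce[0]>180 and ce[0]<340 and ce[1]<300]
    for ce,X in b: print(ce,X[:2].round(4),plane(c,[ce],z+.03)[0][:2].round(4))
    return c
E
python3 - <<'E'
from h import *
slider('yellow'); rel([.5636,-.229,.033])
E
```

```text
t: 20.85
tool_pos: [0.5583, -0.2296, 0.1297]
orientation: [-3.126, -0.279, 0.006]
force: [0.5, 0.2, -0.1]
opening: 0.0502
gripper_force: 0.0
[255.3, 133.4] [ 0.605  -0.2201] [ 0.6076 -0.2197]
[255.2, 160.9] [ 0.5832 -0.2239] [ 0.5883 -0.2231]
[253.8, 194.3] [ 0.5554 -0.2277] [ 0.5636 -0.2265]
psi -1.3912 t 20.9 tool delta [0.0045 0.0011 0.0979]
```

```bash
echo '0.05 0.0035 -0.001 0.025 0 | 0.05 0 0 0.03 0 | 0.05 0 0 0.02 0 | 0.05 0 0 0.01 0 | 0.05 0 0 0 0 | 0.05 0 0 0 0' | python3 inch.py
python3 - <<'E'
from h import *
slider('yellow'); rel([.5617,-.228,.033])
E
```

```text
t: 21.5
tool_pos: [0.5642, -0.2275, 0.0488]
orientation: [3.128, 0.284, 0.002]
force: [0.6, -0.3, 0.4]
opening: 0.0502
gripper_force: 0.0
[256.5, 157.1] [ 0.6051 -0.2201] [ 0.6096 -0.2192]
[255.2, 195.1] [ 0.5832 -0.2234] [ 0.5912 -0.2219]
[254.7, 245.5] [ 0.5519 -0.2288] [ 0.5649 -0.2265]
psi -1.3898 t 21.55 tool delta [-0.0028 -0.0005  0.0163]
```

```bash
echo '0.05 -0.0025 0 0.01 0 | 0.05 0 0 0.0055 0 | 0.05 0 0 0 0 | 0.03 0 0 0 0 | 0.01 0 0 0 0 | 0.0 0 0 0 0 | 0.0 0 0 0 0 | 0.0 0 0 0 0 | 0.0 0 0 0 0' | python3 inch.py 25; python3 -c "
from h import *
rel([.5617,-.228,.033])"; echo '0.0 0 0 -0.02 0 | 0.0 0 0 -0.02 0 | 0.0 0 0 -0.02 0 | 0.0 0 0 0 0' | python3 inch.py
python3 - <<'E'
from h import *
rel([.4819,.05,.1])
c=cam('wrist'); s,R,p=st()
for ce,q in blobs(c,'yellow',20)[:3]: print(ce,(R.T@(plane(c,[ce],p[2]-.0267)[0]-p)).round(4))
E
```

```text
t: 22.45
tool_pos: [0.5609, -0.2283, 0.0322]
orientation: [3.129, 0.283, 0.0]
force: [-0.7, -0.1, -0.7]
opening: 0.0078
gripper_force: 25.0
psi -1.3904 t 22.45 tool delta [ 0.0008 -0.0002 -0.0008]
t: 22.85
tool_pos: [0.563, -0.2294, 0.0956]
orientation: [3.126, 0.283, 0.008]
force: [0.5, -0.2, -0.2]
opening: 0.0079
gripper_force: 25.0
psi -1.3904 t 22.85 tool delta [-0.0296 -0.2894 -0.0056]
[255.5, 155.5] [0.0454 0.0001 0.0268]
[255.4, 197.0] [0.023  0.0001 0.0268]
[255.5, 250.6] [-0.0083  0.0001  0.0267]
```

```bash
echo '0.0 0 0 0 0.079 | 0.0 0 0 0 0.079 | 0.0 -0.0094 -0.0355 0 0 | 0.0 -0.0094 -0.0355 0 0 | 0.0 -0.0094 -0.0355 0 0 | 0.0 -0.0094 -0.0355 0 0 | 0.0 -0.0094 -0.0355 0 0 | 0.0 -0.0094 -0.0355 0 0 | 0.0 -0.0094 -0.0355 0 0 | 0.0 -0.0094 -0.0355 0 0 | 0.0 0 0 0.02 0 | 0.0 0 0 0.02 0 | 0.0 0 0 0 0 | 0.0 0 0 0 0' | python3 inch.py
python3 - <<'E'
from h import *
rel([.4815,.0525,.0422])
c=cam('wrist','w11')
for k in('red','yellow'):
  for ce,q in blobs(c,k,40): print(k,ce,q)
E
```

```text
t: 24.3
tool_pos: [0.4782, 0.0539, 0.0511]
orientation: [3.141, 0.035, -0.004]
force: [0.4, -0.4, -0.7]
opening: 0.0077
gripper_force: 25.0
psi -1.5485 t 24.3 tool delta [0.0033 0.0014 0.0088]
red [170.3, 34.7] [152, 0, 36, 72, 2251]
yellow [255.6, 155.5] [232, 132, 48, 48, 1810]
yellow [255.5, 197.0] [226, 194, 60, 7, 420]
yellow [255.5, 250.2] [246, 211, 20, 78, 1358]
yellow [232.8, 306.6] [230, 273, 8, 66, 330]
yellow [278.2, 305.8] [274, 273, 8, 66, 317]
yellow [233.8, 366.1] [18, 349, 402, 33, 8966]
```

View pics/w11.png

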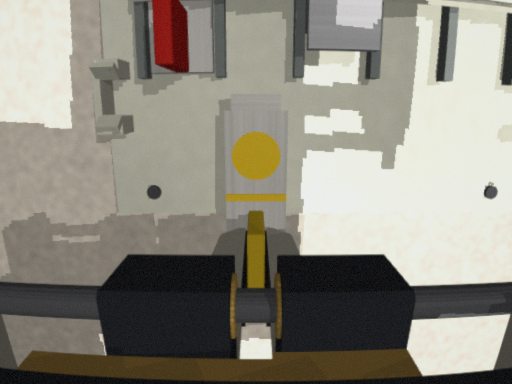

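```bash
echo '0.0 0.003 0.0018 0.0085 0 | 0.0 0 0 0 0 | 0.0 0 0 0 0' | python3 inch.py; python3 -c "
from h import *
rel([.4815,.0523,.0422])"; echo '0.0 0.01 0 0 0 | 0.0 0.01 0 0 0 | 0.0 0.01 0 0 0 | 0.0 0 0 0 0' | python3 inch.py
python3 - <<'E'
from h import *
rel([.4815+.03,.0523+.0006,.0422])
c=cam('wrist','w12')
for k in('red','yellow'):
  for ce,q in blobs(c,k,200): print(k,ce,q)
E
```

```text
t: 24.65
tool_pos: [0.4826, 0.0519, 0.0437]
orientation: [-3.141, -0.034, -0.0]
force: [-0.2, -0.7, -0.8]
opening: 0.0078
gripper_force: 25.0
psi -1.549 t 24.65 tool delta [-0.0011 -0.0004  0.0015]
t: 25.05
tool_pos: [0.5143, 0.0528, 0.0442]
orientation: [3.141, 0.035, 0.003]
force: [-0.4, -0.6, -0.3]
opening: 0.0077
gripper_force: 25.0
psi -1.5485 t 25.05 tool delta [-0.0028 -0.0001  0.0019]
red [168.2, 13.1] [138, 0, 61, 28, 1640]
red [165.7, 115.1] [147, 79, 38, 74, 2395]
yellow [256.0, 12.5] [225, 0, 62, 26, 1586]
yellow [255.6, 155.5] [232, 132, 48, 48, 1806]
yellow [255.5, 197.0] [226, 194, 60, 7, 420]
yellow [255.5, 250.1] [246, 211, 20, 77, 1360]
yellow [232.7, 306.7] [230, 273, 7, 66, 334]
yellow [278.2, 307.1] [275, 274, 7, 65, 316]
yellow [234.1, 366.1] [18, 349, 403, 32, 8959]
```

```bash
echo '0.0 0 0 0.0018 0 | 0.0 0.01 0 0 0 | 0.0 0.01 0 0 0 | 0.0 0.01 0 0 0 | 0.0 0.01 0 0 0 | 0.0 0.005 0 0 0 | 0.0 0 0 0 0 | 0.0 0 0 0 0' | python3 inch.py
python3 - <<'E'
from h import *
rel([.4812+.080,.0535,.0422])
c=cam('wrist','w12')
for k in('red','yellow'):
  for ce,q in blobs(c,k,200)[:5]: print(k,ce,q)
E
```

```text
t: 25.9
tool_pos: [0.5581, 0.0539, 0.042]
orientation: [-3.141, -0.035, -0.002]
force: [2.5, 0.6, 2.0]
opening: 0.008
gripper_force: 25.0
psi -1.5485 t 25.9 tool delta [ 0.0031  0.0004 -0.0002]
red [170.4, 85.4] [139, 49, 62, 75, 4323]
red [170.8, 210.3] [153, 172, 36, 79, 2224]
yellow [255.9, 84.7] [226, 48, 61, 75, 4468]
yellow [255.5, 171.9] [235, 167, 42, 13, 407]
yellow [255.5, 197.5] [226, 195, 60, 6, 360]
yellow [255.5, 250.5] [246, 212, 20, 76, 1351]
yellow [232.7, 306.6] [230, 274, 8, 65, 334]
```

```bash
echo '0.02 0 0 0 0 | 0.02 0 0 0 0 | 0.02 0 0 0 0 | 0.02 -0.01 0 0 0 | 0.02 -0.02 0 0 0 | 0.02 0 0 0 0 | 0.0 0 0 0 0 | 0.0 0 0 0 0 | 0.0 0 0 0 0 | 0.0 0 0 0 0' | python3 inch.py 10; echo '0.0 0.01 0 0 0 | 0.0 0.01 0 0 0 | 0.0 0.005 0 0 0 | 0.0 0 0 0 0' | python3 inch.py;  python3 - <<'E'
from h import *
rel([.4812+.080,.0535,.0422])
c=cam('wrist','w12')
for k in('red','yellow'):
  for ce,q in blobs(c,k,200)[:5]: print(k,ce,q)
E
```

```text
t: 26.95
tool_pos: [0.5279, 0.0532, 0.042]
orientation: [-3.141, -0.035, -0.001]
force: [-0.6, -0.9, -0.4]
opening: 0.0009
gripper_force: 0.0
t: 27.35
tool_pos: [0.5535, 0.0537, 0.042]
orientation: [3.141, 0.035, 0.001]
force: [-0.7, 0.2, -0.2]
opening: 0.0004
gripper_force: 0.0
psi -1.5485 t 27.35 tool delta [ 0.0077  0.0004 -0.0002]
red [169.8, 75.2] [139, 38, 62, 76, 4395]
red [170.0, 201.2] [152, 163, 36, 79, 2261]
yellow [255.8, 74.5] [226, 37, 61, 76, 4522]
yellow [255.5, 210.4] [247, 170, 18, 81, 1414]
yellow [249.5, 305.0] [248, 274, 5, 65, 251]
yellow [261.5, 304.2] [259, 274, 5, 65, 253]
yellow [218.7, 365.9] [2, 350, 401, 32, 8909]
```

```bash
echo '0.0 0.002 0 0 0 | 0.0 0.002 0 0 0 | 0.0 0 0 0 0' | python3 inch.py; echo '0.0 0.001 0 0 0 | 0.0 0.001 0 0 0 | 0.0 0 0 0 0' | python3 inch.py
```

```text
t: 27.7
tool_pos: [0.5565, 0.0538, 0.0418]
orientation: [3.141, 0.035, 0.0]
force: [-0.4, 0.4, 0.1]
opening: 0.0005
gripper_force: 0.0
t: 28.0
tool_pos: [0.558, 0.0539, 0.0418]
orientation: [3.141, 0.035, -0.001]
force: [-2.8, 0.1, 1.9]
opening: 0.0008
gripper_force: 1.5
```

```bash
echo '0.0 0.0015 0 0 0 | 0.0 0 0 0 0 | 0.0 0 0 0 0' | python3 inch.py
python3 - <<'E'
from h import *
c=cam('wrist','w12')
for k in('red','yellow'):
  for ce,q in blobs(c,k,200)[:5]: print(k,ce,q)
E
```

```text
t: 28.3
tool_pos: [0.5581, 0.0539, 0.0416]
orientation: [3.141, 0.035, -0.006]
force: [-10.7, -0.1, 8.8]
opening: 0.0001
gripper_force: 5.2
red [170.1, 85.0] [139, 48, 62, 75, 4389]
red [170.6, 210.6] [153, 172, 36, 80, 2253]
yellow [256.0, 84.2] [226, 47, 61, 76, 4547]
yellow [255.7, 212.6] [247, 172, 19, 81, 1435]
yellow [249.5, 304.6] [247, 274, 6, 65, 255]
yellow [261.5, 305.0] [259, 274, 5, 65, 246]
yellow [218.8, 365.9] [2, 350, 401, 32, 8877]
```

```bash
echo '0.0 -0.005 0 0 0 | 0.0 -0.015 0 0 0 | 0.01 0 0 -0.03 0 | 0.03 0 0 -0.03 0 | 0.05 0 0 -0.03 -0.1195 | 0.05 0 0 -0.01 -0.1195 | 0.05 0 0 0 -0.1195 | 0.05 -0.0122 0.0379 0 0 | 0.05 -0.0122 0.0379 0 0 | 0.05 -0.0122 0.0379 0 0 | 0.05 -0.0122 0.0379 0 0 | 0.05 -0.0122 0.0379 0 0 | 0.05 -0.0122 0.0379 0 0 | 0.05 -0.0122 0.0379 0 0 | 0.05 -0.0122 0.0379 0 0 | 0.05 -0.0122 0.0379 0 0 | 0.05 -0.0122 0.0379 0 0 | 0.05 0 0 0 0 | 0.05 0 0 0 0' | python3 inch.py 25
python3 - <<'E'
from h import *
slider('green'); rel([.566,-.343,.033])
E
```

```text
t: 30.25
tool_pos: [0.5672, -0.3446, 0.1414]
orientation: [-3.085, -0.592, -0.0]
force: [-0.6, 0.3, -0.6]
opening: 0.0503
gripper_force: 0.0
[252.9, 136.9] [ 0.6074 -0.3253] [ 0.6101 -0.3245]
[251.6, 163.1] [ 0.5865 -0.3324] [ 0.5914 -0.3308]
[250.0, 194.9] [ 0.56   -0.3414] [ 0.5678 -0.3388]
psi -1.1905 t 30.3 tool delta [-0.0011 -0.0009  0.1085]
```

```bash
echo '0.05 0 0 0.03 0.052 | 0.05 0 -0.005 0.03 0 | 0.05 0 0 0.025 0 | 0.05 0 0 0.008 0 | 0.05 0 0 0 0 | 0.05 0 0 0 0' | python3 inch.py
python3 - <<'E'
from h import *
slider('green'); rel([.5653,-.3396,.033])
E
```

```text
t: 30.9
tool_pos: [0.5669, -0.3389, 0.0504]
orientation: [3.098, 0.515, 0.002]
force: [-0.2, -0.1, -0.1]
opening: 0.0497
gripper_force: 0.0
[257.3, 154.7] [ 0.6075 -0.3254] [ 0.6116 -0.3238]
[257.4, 192.3] [ 0.5866 -0.3326] [ 0.594  -0.3299]
[257.4, 241.9] [ 0.557  -0.3428] [ 0.5691 -0.3384]
psi -1.2414 t 30.95 tool delta [-0.0019 -0.0005  0.018 ]
```

```bash
echo '0.05 -0.0019 0 0.01 0 | 0.05 0 0 0.0075 0 | 0.05 0 0 0 0 | 0.03 0 0 0 0 | 0.01 0 0 0 0 | 0.0 0 0 0 0 | 0.0 0 0 0 0 | 0.0 0 0 0 0 | 0.0 0 0 0 0' | python3 inch.py 25; python3 -c "
from h import *
rel([.5653,-.3396,.033])"; echo '0.0 0 0 -0.02 0 | 0.0 0 0 -0.02 0 | 0.0 0 0 -0.02 0 | 0.0 0 0 0 0' | python3 inch.py
python3 - <<'E'
from h import *
rel([.483,-.0266,.05])
c=cam('wrist'); s,R,p=st()
for ce,q in blobs(c,'green',60)[:3]: print(ce,(R.T@(plane(c,[ce],p[2]-.0267)[0]-p)).round(4))
E
```

```text
t: 31.85
tool_pos: [0.5642, -0.3396, 0.0315]
orientation: [3.099, 0.514, 0.0]
force: [-0.9, -0.2, 0.9]
opening: 0.0078
gripper_force: 25.0
psi -1.2419 t 31.85 tool delta [ 0.0011  0.0003 -0.0015]
t: 32.25
tool_pos: [0.5661, -0.341, 0.0951]
orientation: [3.095, 0.514, 0.007]
force: [1.0, -0.5, -0.2]
opening: 0.0081
gripper_force: 25.0
psi -1.2419 t 32.25 tool delta [ 0.0228 -0.3245  0.0436]
[255.7, 154.5] [0.0458 0.0002 0.0268]
[255.4, 196.5] [0.0231 0.0001 0.0267]
[255.5, 250.6] [-0.0085  0.0001  0.0267]
```

```bash
echo '0.0 0 0 0 0.1022 | 0.0 0 0 0 0.1022 | 0.0 0 0 0 0.1022 | 0.0 -0.0095 -0.0395 0 0 | 0.0 -0.0095 -0.0395 0 0 | 0.0 -0.0095 -0.0395 0 0 | 0.0 -0.0095 -0.0395 0 0 | 0.0 -0.0095 -0.0395 0 0 | 0.0 -0.0095 -0.0395 0 0 | 0.0 -0.0095 -0.0395 0 0 | 0.0 -0.0095 -0.0395 0 0 | 0.0 0 0 0.02 0 | 0.0 0 0 0.02 0 | 0.0 0 0 0 0 | 0.0 0 0 0 0' | python3 inch.py
python3 - <<'E'
from h import *
rel([.483,-.0268,.0415])
c=cam('wrist','w13')
for k in('yellow','green'):
  for ce,q in blobs(c,k,40): 
     if ce[1]<300: print(k,ce,q)
# wall tops ahead: dark columns along row 60
g=cv2.cvtColor(c['image'],cv2.COLOR_RGB2GRAY).astype(int)
for r in(50,60,70): 
  d=g[r]; print(r,[i for i in range(180,360) if d[i]<70])
E
```

```text
t: 33.8
tool_pos: [0.48, -0.0253, 0.0503]
orientation: [-3.141, -0.035, 0.004]
force: [-0.1, -0.6, -0.6]
opening: 0.0078
gripper_force: 25.0
psi -1.5486 t 33.8 tool delta [0.003  0.0016 0.0088]
yellow [85.8, 36.7] [60, 0, 53, 74, 3313]
green [255.7, 154.5] [232, 131, 48, 47, 1732]
green [255.1, 196.5] [226, 194, 59, 6, 353]
green [255.5, 250.6] [246, 211, 19, 77, 1316]
50 [293, 294]
60 [293]
70 [293]
```

```bash
echo '0.0 0.002 0.0016 0.006 0 | 0.0 0 0 0 0 | 0.0 0 0 0 0' | python3 inch.py
python3 - <<'E'
from h import *
rel([.483,-.0268,.0415])
c=cam('wrist','w13')
g=cv2.cvtColor(c['image'],cv2.COLOR_RGB2GRAY).astype(int)
for r in(50,65,78): print(r,[(i,int(g[r,i])) for i in range(200,312,2)])
E
```

```text
t: 34.15
tool_pos: [0.4834, -0.0272, 0.0456]
orientation: [3.141, 0.034, 0.0]
force: [0.6, 0.7, -0.7]
opening: 0.008
gripper_force: 25.0
psi -1.5491 t 34.15 tool delta [-0.0003 -0.0004  0.0041]
50 [(200, 126), (202, 125), (204, 120), (206, 80), (208, 119), (210, 96), (212, 93), (214, 89), (216, 93), (218, 87), (220, 90), (222, 157), (224, 162), (226, 160), (228, 157), (230, 157), (232, 155), (234, 160), (236, 160), (238, 160), (240, 160), (242, 159), (244, 157), (246, 159), (248, 156), (250, 154), (252, 157), (254, 156), (256, 157), (258, 159), (260, 158), (262, 160), (264, 158), (266, 160), (268, 159), (270, 161), (272, 159), (274, 160), (276, 160), (278, 162), (280, 148), (282, 128), (284, 124), (286, 124), (288, 121), (290, 67), (292, 89), (294, 96), (296, 96), (298, 96), (300, 97), (302, 157), (304, 162), (306, 162), (308, 159), (310, 163)]
65 [(200, 159), (202, 157), (204, 130), (206, 128), (208, 124), (210, 94), (212, 91), (214, 90), (216, 91), (218, 89), (220, 78), (222, 156), (224, 160), (226, 161), (228, 159), (230, 163), (232, 160), (234, 160), (236, 159), (238, 163), (240,
[... 386 characters left out ...]
(306, 158), (308, 231), (310, 236)]
78 [(200, 156), (202, 158), (204, 129), (206, 126), (208, 124), (210, 95), (212, 92), (214, 92), (216, 92), (218, 90), (220, 71), (222, 155), (224, 158), (226, 156), (228, 157), (230, 160), (232, 154), (234, 156), (236, 160), (238, 161), (240, 161), (242, 160), (244, 160), (246, 162), (248, 160), (250, 159), (252, 156), (254, 157), (256, 158), (258, 155), (260, 157), (262, 157), (264, 157), (266, 159), (268, 157), (270, 158), (272, 159), (274, 157), (276, 159), (278, 160), (280, 132), (282, 125), (284, 124), (286, 125), (288, 115), (290, 67), (292, 96), (294, 97), (296, 95), (298, 93), (300, 111), (302, 157), (304, 162), (306, 170), (308, 236), (310, 236)]
```

```bash
echo '0.0 0 0 0.0037 0 | 0.0 0 0 0 0 | 0.0 0.01 0 0 0 | 0.0 0.01 0 0 0 | 0.0 0.01 0 0 0 | 0.0 0 0 0 0' | python3 inch.py
python3 - <<'E'
from h import *
rel([.483,-.0266,.0415])
c=cam('wrist','w14')
for ce,q in blobs(c,'green',60): 
     if ce[1]<300: print(ce,q)
E
```

```text
t: 34.8
tool_pos: [0.5147, -0.0263, 0.0419]
orientation: [3.141, 0.035, 0.002]
force: [-0.4, 0.2, -0.2]
opening: 0.008
gripper_force: 25.0
psi -1.5484 t 34.8 tool delta [-0.0317 -0.0004  0.0004]
[255.7, 10.0] [225, 0, 62, 22, 1269]
[255.6, 154.8] [232, 132, 48, 47, 1734]
[255.3, 196.5] [226, 194, 60, 6, 356]
[255.5, 250.8] [246, 211, 19, 77, 1315]
```

```bash
echo '0.0 0.01 0 0 0 | 0.0 0.01 0 0 0 | 0.0 0.01 0 0 0 | 0.0 0.01 0 0 0 | 0.0 0.004 0 0 0 | 0.0 0 0 0 0' | python3 inch.py
python3 - <<'E'
from h import *
rel([.560,-.0252,.0415])
c=cam('wrist','w14')
for ce,q in blobs(c,'green',60): 
     if ce[1]<300: print(ce,q)
E
```

```text
t: 35.45
tool_pos: [0.5576, -0.0253, 0.0416]
orientation: [3.141, 0.035, 0.0]
force: [-0.9, 0.4, -0.5]
opening: 0.0078
gripper_force: 25.0
psi -1.5484 t 35.45 tool delta [ 0.0024 -0.      0.0001]
[255.6, 79.3] [226, 43, 60, 75, 4357]
[255.5, 169.6] [234, 163, 44, 16, 487]
[255.5, 197.0] [226, 195, 60, 6, 302]
[255.5, 251.1] [246, 212, 19, 76, 1298]
```

Release, back off, close, push home.

```bash
echo '0.02 0 0 0 0 | 0.02 0 0 0 0 | 0.02 0 0 0 0 | 0.02 -0.01 0 0 0 | 0.02 -0.02 0 0 0 | 0.02 0 0 0 0 | 0.0 0 0 0 0 | 0.0 0 0 0 0 | 0.0 0 0 0 0 | 0.0 0 0 0 0' | python3 inch.py 10; echo '0.0 0.01 0 0 0 | 0.0 0.01 0 0 0 | 0.0 0.007 0 0 0 | 0.0 0.002 0 0 0 | 0.0 0 0 0 0' | python3 inch.py;  echo '0.0 0.0015 0 0 0 | 0.0 0.0015 0 0 0 | 0.0 0 0 0 0' | python3 inch.py
```

```text
t: 36.5
tool_pos: [0.5275, -0.026, 0.0417]
orientation: [3.141, 0.035, 0.001]
force: [-0.1, 0.4, 0.3]
opening: 0.0002
gripper_force: 0.0
t: 37.0
tool_pos: [0.5565, -0.0253, 0.0415]
orientation: [3.141, 0.035, -0.0]
force: [0.0, -1.3, -1.0]
opening: 0.0002
gripper_force: 0.0
t: 37.3
tool_pos: [0.5591, -0.0252, 0.0416]
orientation: [-3.141, -0.035, -0.0]
force: [0.2, -0.2, 0.5]
opening: 0.0005
gripper_force: 0.0
```

```bash
echo '0.0 0.0015 0 0 0 | 0.0 0 0 0 0' | python3 inch.py;  echo '0.0 0.001 0 0 0 | 0.0 0.001 0 0 0 | 0.0 0 0 0 0' | python3 inch.py
python3 - <<'E'
from h import *
c=cam('wrist','w15')
for k in('red','yellow','green'):
  for ce,q in blobs(c,k,150):
    if ce[1]<290: print(k,ce,q)
E
```

```text
t: 37.5
tool_pos: [0.5598, -0.0252, 0.0416]
orientation: [-3.141, -0.035, 0.003]
force: [-5.4, -0.3, 3.4]
opening: 0.0005
gripper_force: 2.6
t: 37.8
tool_pos: [0.5599, -0.0252, 0.0414]
orientation: [-3.141, -0.035, 0.009]
force: [-15.5, -0.6, 12.6]
opening: 0.0004
gripper_force: 7.7
red [19.1, 92.0] [0, 55, 43, 72, 2750]
red [22.8, 209.7] [0, 174, 52, 76, 3065]
yellow [89.1, 87.3] [58, 50, 62, 75, 4119]
yellow [90.9, 210.1] [65, 173, 53, 78, 3066]
green [255.7, 84.2] [226, 48, 60, 74, 4358]
green [255.9, 212.8] [247, 173, 18, 81, 1334]
```

```bash
echo '0.0 -0.005 0 0 0 | 0.0 -0.015 0 0 0 | 0.02 0 0 -0.03 0 | 0.04 0 0 -0.04 0 | 0.06 0 0 -0.04 0 | 0.08 0 0 -0.03 0 | 0.08 -0.0061 -0.0371 0 0 | 0.08 -0.0061 -0.0371 0 0 | 0.08 -0.0061 -0.0371 0 0 | 0.08 -0.0061 -0.0371 0 0 | 0.08 -0.0061 -0.0371 0 0 | 0.08 -0.0061 -0.0371 0 0 | 0.08 -0.0061 -0.0371 0 0 | 0.08 -0.0061 -0.0371 0 0 | 0.08 -0.0061 -0.0371 0 0 | 0.08 -0.0061 -0.0371 0 0 | 0.08 -0.0061 -0.0371 0 0 | 0.08 0 0 0 0' | python3 inch.py; echo '0.08 0 0 0 -0.148 | 0.08 0 0 0 -0.148 | 0.08 0 0 0 -0.148 | 0.08 0 0 0 -0.148 | 0.08 0 0 0 -0.148 | 0.08 0 0 0 -0.148 | 0.08 0 0 0 -0.148 | 0.08 0 0 0 -0.148 | 0.08 0 0 0 -0.148 | 0.08 0 0 0 -0.148 | 0.08 0 0 0 -0.148 | 0.08 0 0 0 -0.148 | 0.08 0 0 0 -0.148 | 0.08 0 0 0 -0.148 | 0.08 0 0 0 -0.148 | 0.08 0 0 0 -0.148 | 0.08 0 0 0 -0.148 | 0.08 0 0 0 -0.148 | 0.08 0 0 0 -0.148 | 0.08 0 0 0 -0.148' | python3 inch.py; echo '0.08 0 0 0 -0.146 | 0.08 0 0 0 0 | 0.08 0 0 0 0' | python3 inch.py
python3 - <<'E'
from h import *
s,R,p=st();print(s['q'].round(2)); rel([.4644,.381,.0533])
c=cam('wrist','w16');print([ (ce,q,plane(c,[ce],.04)[0].round(4)) for ce,q in blobs(c,'orange',40)])
# black bar and block: dark blob inside tray
m=(c['hsv'][...,2]<45).astype(np.uint8); m[240:]=0
n,l,S,C=cv2.connectedComponentsWithStats(m)
for i in range(1,n):
  if S[i][4]>200: print(S[i],C[i].round(1))
for r in (80,100,120,140,180,190,200,205,210):
  x=np.flatnonzero(m[r,200:320])+200; print(r,x.min() if len(x) else None,x.max() if len(x) else None)
for n in('scene','side'):
  q=cam(n); print(n,[(ce,plane(q,[ce],.006)[0][:2].round(3).tolist()) for ce,_ in blobs(q,'blue',10)])
E
```

```text
t: 39.65
tool_pos: [0.465, 0.3851, 0.1817]
orientation: [-3.139, -0.041, -0.001]
force: [-0.2, -1.0, -0.1]
opening: 0.0802
gripper_force: 0.0
t: 41.65
tool_pos: [0.4668, 0.3803, 0.1817]
orientation: [0.241, 3.132, 0.0]
force: [-0.1, 0.2, -1.1]
opening: 0.0797
gripper_force: 0.0
t: 41.95
tool_pos: [0.4666, 0.3805, 0.1817]
orientation: [0.029, 3.141, 0.0]
force: [0.1, 0.7, 1.4]
opening: 0.0805
gripper_force: 0.0
[ 0.6   0.17  1.55 -0.    1.42 -0.95]
psi 1.5526 t 41.95 tool delta [0.0023 0.0004 0.1284]
[([277.0, 183.1], [272, 169, 11, 37, 232], array([0.4599, 0.3998, 0.04  ]))]
[ 234   55   31  185 3056] [252.3 158.2]
80 247 262
100 247 262
120 248 262
140 247 263
180 234 263
190 234 263
200 234 264
205 235 264
210 247 263
scene [([102.9, 20.3], [0.519, -1.02]), ([224.7, 179.1], [0.635, -0.075])]
side []
```

Run:
```python
from h import *
c=cam('wrist');s,R,p=st()
for nm,px,z in[('bar L',(246.8,120),.018),('bar R',(263,120),.018),('block L top',(233.8,190),.060),('block BL corner',(234.5,207),.060),('block far',(250,163),.060),('tab L',(272,200),.060),('tab R',(282.5,200),.060),('bar far end',(255,55),.018),('tab ymin',(275,169),.06),('tab ymax',(275,206),.06)]:
    print(nm,(R.T@(plane(c,[px],z)[0]-p)).round(4))
b=c['image'][150:225,240].astype(int).sum(1);print(b.tolist())
```

```text
bar L [ 0.0606 -0.0077  0.1636]
bar R [0.0606 0.007  0.1636]
block L top [ 0.0059 -0.0177  0.1216]
block BL corner [-0.0087 -0.0174  0.1216]
block far [ 0.0284 -0.0043  0.1216]
tab L [-0.0026  0.0138  0.1216]
tab R [-0.0026  0.0225  0.1216]
bar far end [ 0.1168 -0.0002  0.1636]
tab ymin [0.0235 0.0159 0.1216]
tab ymax [-0.0078  0.0164  0.1216]
[540, 551, 546, 543, 546, 546, 544, 540, 555, 544, 554, 541, 513, 460, 209, 52, 13, 38, 41, 3, 7, 24, 42, 47, 12, 48, 69, 75, 86, 82, 61, 69, 69, 61, 55, 66, 79, 80, 69, 63, 81, 78, 49, 46, 53, 66, 53, 66, 62, 54, 83, 63, 57, 62, 77, 52, 71, 80, 50, 100, 216, 375, 388, 397, 381, 398, 392, 381, 397, 389, 393, 386, 382, 391, 436]
```

```bash
echo '0.07 0.0023 -0.003 0.03 0 | 0.07 0 0 0.04 0 | 0.07 0 0 0.035 0 | 0.07 0 0 0.01 0 | 0.07 0 0 0 0 | 0.07 0 0 0 0' | python3 inch.py
python3 - <<'E'
from h import *
rel([.4643,.3775,.0525])
E
```

```text
t: 42.75
tool_pos: [0.465, 0.3786, 0.0684]
orientation: [0.021, 3.14, 0.002]
force: [0.5, 0.7, 0.7]
opening: 0.0703
gripper_force: 0.0
psi 1.5571 t 42.75 tool delta [ 0.0007 -0.0012  0.0159]
```

```bash
echo '0.07 0.0005 -0.001 0.01 0 | 0.07 0 0 0.0055 0 | 0.07 0 0 0 0 | 0.07 0 0 0 0' | python3 inch.py; python3 -c "
from h import *
rel([.4643,.3775,.0525])"; echo '0.05 0 0 0 0 | 0.04 0 0 0 0 | 0.03 0 0 0 0 | 0.02 0 0 0 0 | 0.02 0 0 0 0 | 0.02 0 0 0 0 | 0.02 0 0 0 0' | python3 inch.py 40
```

```text
t: 43.15
tool_pos: [0.4636, 0.377, 0.0513]
orientation: [-0.021, -3.142, -0.0]
force: [0.4, 0.1, 0.1]
opening: 0.0703
gripper_force: 0.0
psi 1.5575 t 43.15 tool delta [-0.0007  0.0006 -0.0012]
t: 43.85
tool_pos: [0.4639, 0.3768, 0.0517]
orientation: [0.021, 3.141, -0.0]
force: [-1.4, -3.2, 6.7]
opening: 0.0297
gripper_force: 40.0
```

```bash
echo '0.02 0 0 -0.01 0 | 0.02 0 0 -0.02 0 | 0.02 0 0 -0.03 0 | 0.02 0 0 -0.03 0 | 0.02 0 0 0 0' | python3 inch.py; echo '0.02 0 0 0 0.1396 | 0.02 0 0 0 0.1396 | 0.02 0 0 0 0.1396 | 0.02 0 0 0 0.1396 | 0.02 0 0 0 0.1396 | 0.02 0 0 0 0.1396 | 0.02 0 0 0 0.1396 | 0.02 0 0 0 0.1396 | 0.02 0 0 0 0.1396 | 0.02 0 0 0 0.1396 | 0.02 0 0 0 0.1396 | 0.02 0 0 0 0 | 0.02 0 0 0 0' | python3 inch.py
python3 - <<'E'
from h import *
rel([.553,.0145,.12])
E
```

```text
t: 44.35
tool_pos: [0.4661, 0.3789, 0.1469]
orientation: [0.021, 3.135, 0.008]
force: [1.3, 0.3, -0.2]
opening: 0.0296
gripper_force: 40.0
t: 45.65
tool_pos: [0.4631, 0.3767, 0.1403]
orientation: [-2.192, -2.25, 0.002]
force: [-0.0, -0.1, -1.4]
opening: 0.0296
gripper_force: 40.0
psi 0.0261 t 45.65 tool delta [-0.3644  0.0804  0.0205]
```

```bash
echo '0.02 -0.02 0.004 0 0.005 | 0.02 -0.04 0.009 0 0 | 0.02 -0.04 0.009 0 0 | 0.02 -0.04 0.009 0 0 | 0.02 -0.04 0.009 0 0 | 0.02 -0.04 0.009 0 0 | 0.02 -0.04 0.009 0 0 | 0.02 -0.04 0.009 0 0 | 0.02 -0.04 0.009 0 0 | 0.02 -0.0244 0.0044 0.01 0 | 0.02 0 0 0.01 0 | 0.02 0 0 0 0 | 0.02 0 0 0 0' | python3 inch.py
python3 - <<'E'
from h import *
rel([.553,.0145,.0577])
c=cam('wrist','w17')
for k in('red','yellow','green','blue','orange'):
  for ce,q in blobs(c,k,60): 
    if ce[1]<290: print(k,ce,q,plane(c,[ce],.0245)[0].round(4))
E
```

```text
t: 46.95
tool_pos: [0.5496, 0.0149, 0.1206]
orientation: [-2.199, -2.242, 0.001]
force: [0.0, 0.1, -1.3]
opening: 0.0297
gripper_force: 40.0
psi 0.019 t 46.95 tool delta [-0.0005  0.0035  0.0629]
red [383.5, 96.3] [360, 76, 48, 41, 1852] [0.6365 0.0959 0.0245]
red [306.5, 97.0] [282, 91, 50, 13, 609] [0.5817 0.0935 0.0245]
yellow [379.1, 152.6] [356, 134, 48, 38, 1705] [0.6373 0.0558 0.0245]
yellow [304.7, 155.1] [281, 147, 49, 17, 781] [0.5825 0.0526 0.0245]
green [495.0, 233.4] [470, 173, 42, 111, 3494] [ 0.744  -0.0069  0.0245]
green [370.3, 245.6] [350, 237, 42, 19, 739] [ 0.6388 -0.0178  0.0245]
orange [283.8, 249.6] [275, 216, 17, 73, 731] [ 0.5704 -0.022   0.0245]
```

```bash
echo '0.02 -0.0005 0.0034 0.01 -0.0015 | 0.02 0 0 0.015 0 | 0.02 0 0 0.01 0 | 0.02 0 0 0 0 | 0.02 0 0 0 0' | python3 inch.py; python3 -c "
from h import *
rel([.553,.0148,.0577])"
```

```text
t: 47.5
tool_pos: [0.553, 0.0137, 0.0853]
orientation: [-2.2, -2.241, 0.002]
force: [0.4, -0.2, -1.3]
opening: 0.03
gripper_force: 40.0
psi 0.0186 t 47.5 tool delta [0.0011 0.0001 0.0276]
```

```bash
echo '0.02 0.001 0 0.004 -0.002 | 0.02 0 0 0.004 0 | 0.02 0 0 0 0' | python3 inch.py; python3 -c "
from h import *
rel([.553,.0148,.0577])"; echo '0.02 0 0 0.004 0 | 0.02 0 0 0.004 0 | 0.02 0 0 0 0' | python3 inch.py; python3 -c "
from h import *
rel([.553,.0148,.0577]);print(st()[0]['wrist_torque'])"
```

```text
t: 47.8
tool_pos: [0.5533, 0.0145, 0.0777]
orientation: [-2.198, -2.244, 0.001]
force: [0.0, 0.2, -1.5]
opening: 0.0297
gripper_force: 40.0
psi 0.0204 t 47.8 tool delta [ 0.0003 -0.0003  0.02  ]
t: 48.1
tool_pos: [0.5531, 0.0145, 0.0693]
orientation: [-2.198, -2.243, 0.001]
force: [0.4, 1.4, -2.1]
opening: 0.0296
gripper_force: 40.0
psi 0.0204 t 48.1 tool delta [ 0.0003 -0.0001  0.0116]
[ 0.03033243 -0.03784786 -0.020168  ]
```

Between the posts with no resistance; continue down.

```bash
echo '0.02 0 0 0.004 0 | 0.02 0 0 0.004 0 | 0.02 0 0 0.001 0 | 0.02 0 0 0 0' | python3 inch.py; echo '0.02 0 0 0.001 0 | 0.02 0 0 0.001 0 | 0.02 0 0 0 0' | python3 inch.py;echo '0.02 0 0 0.001 0 | 0.02 0 0 0.001 0 | 0.02 0 0 0 0' | python3 inch.py
```

```text
t: 48.5
tool_pos: [0.5533, 0.0145, 0.0607]
orientation: [-2.198, -2.244, 0.001]
force: [0.7, -0.5, -1.2]
opening: 0.0296
gripper_force: 40.0
t: 48.8
tool_pos: [0.5535, 0.0145, 0.059]
orientation: [-2.199, -2.244, 0.0]
force: [-1.6, -0.3, -2.5]
opening: 0.0295
gripper_force: 40.0
t: 49.1
tool_pos: [0.5538, 0.0145, 0.0577]
orientation: [2.199, 2.244, 0.0]
force: [-2.0, 0.2, 5.0]
opening: 0.0296
gripper_force: 40.0
```

```bash
echo '0.02 0 0 0.001 0 | 0.02 0 0 0 0 | 0.035 0 0 0 0 | 0.045 0 0 0 0 | 0.06 0 0 0 0 | 0.06 0 0 0 0 | 0.06 0 0 0 0' | python3 inch.py; echo '0.06 0 0 -0.01 0 | 0.06 0 0 -0.02 0 | 0.06 0 0 -0.03 0 | 0.06 0 0 -0.028 0 | 0.06 0 0 0 0 | 0.06 0 0 0 0' | python3 inch.py
python3 - <<'E'
from h import *
s,R,p=st();rel([.5514,.0153,.1472])
c=cam('wrist','w18')
print('first pic: orange',[286.9,202.3],[281,181,12,44,344],'TCP .5514 .0153 .1472')
for k in('red','yellow','green','orange'):
  for ce,q in blobs(c,k,60): 
    if ce[1]<290: print(k,ce,q,plane(c,[ce],.051)[0].round(4))
print('block/tab preds',proj(c,[[.5376,.0145,.066],[.5708,.0036,.066],[.5754,.0036,.066]]).round(1).tolist())
g=cv2.cvtColor(c['image'],cv2.COLOR_RGB2GRAY)
for y in(70,100,130,200,210,220): x=np.flatnonzero(g[y,225:310]<40)+225; print(y,x.min(),x.max())
a=[blobs(cam(n),'orange') for n in('scene','side')]; print(a[0][-1],a[1][-1])
E
```

```text
t: 49.8
tool_pos: [0.5529, 0.0146, 0.0555]
orientation: [-2.198, -2.243, 0.002]
force: [0.9, 0.3, -0.6]
opening: 0.059
gripper_force: 0.0
t: 50.4
tool_pos: [0.5542, 0.0145, 0.1454]
orientation: [2.197, 2.243, 0.002]
force: [0.7, -0.4, -1.1]
opening: 0.0603
gripper_force: 0.0
psi 0.0205 t 50.4 tool delta [ 0.0008 -0.0028 -0.0018]
first pic: orange [286.9, 202.3] [281, 181, 12, 44, 344] TCP .5514 .0153 .1472
red [365.5, 96.5] [344, 78, 45, 37, 1525] [0.6278 0.0948 0.051 ]
red [295.0, 97.0] [273, 92, 45, 11, 485] [0.5783 0.0928 0.051 ]
yellow [362.2, 147.5] [341, 131, 43, 34, 1399] [0.6287 0.059  0.051 ]
yellow [293.7, 149.5] [273, 142, 43, 16, 630] [0.5791 0.0563 0.051 ]
green [486.8, 215.9] [454, 167, 58, 109, 4804] [0.7372 0.0083 0.051 ]
green [359.0, 237.1] [337, 226, 38, 28, 748] [ 0.6335 -0.0104  0.051 ]
green [290.5, 245.3] [272, 234, 40, 23, 822] [ 0.5803 -0.018   0.051 ]
orange [280.3, 202.9] [275, 182, 11, 45, 367] [0.571  0.0162 0.051 ]
block/tab preds [[234.3, 210.3], [280.8, 225.8], [287.3, 225.9]]
70 246 265
100 246 274
130 247 264
200 232 266
210 232 266
220 235 265
([263.3, 177.9], [260, 172, 7, 14, 74]) ([273.8, 200.6], [271, 191, 6, 19, 61])
```

```bash
echo '0.06 0 0 -0.03 0 | 0.08 0 0.01 -0.03 0 | 0.09 -0.007 0.02 -0.03 0.02 | 0.09 -0.007 0.016 0 0 | 0.09 0 0 0 0 | 0.09 0 0 0 0' | python3 inch.py
python3 - <<'E'
from h import *
rel([.5995,0,.2396])
for n in('scene','side','wrist'):
  c=cam(n,n+'9'); a=cv2.imread(f'pics/{n}0.png');b=cv2.imread(f'pics/{n}9.png')
  for nm,im in((0,a),(9,b)):
    c['hsv']=cv2.cvtColor(im,cv2.COLOR_BGR2HSV)
    print(n,nm,'orange',[x for x in blobs(c,'orange',40) if 100<x[0][1]<300],'GREENBOX',[x for x in blobs(c,'green',500)])
  d=cv2.absdiff(a,b).max(2)>40
  N,l,S,C=cv2.connectedComponentsWithStats(d.astype(np.uint8)); print([ (S[i].tolist()) for i in range(1,N) if S[i][4]>40])
E
```

```text
t: 51.15
tool_pos: [0.5986, 0.0012, 0.232]
orientation: [-2.219, -2.22, 0.004]
force: [-0.7, -0.0, -0.1]
opening: 0.0893
gripper_force: 0.0
psi 0.0001 t 51.15 tool delta [-0.0012  0.0009 -0.0076]
scene 0 orange [([162.9, 152.2], [154, 145, 19, 15, 171]), ([263.1, 177.9], [259, 172, 8, 14, 74])] GREENBOX [([190.0, 221.1], [167, 199, 49, 45, 1178])]
scene 9 orange [([163.2, 152.1], [154, 145, 19, 14, 174]), ([263.2, 177.9], [260, 172, 7, 14, 75])] GREENBOX [([190.1, 221.1], [167, 199, 49, 45, 1181])]
[[274, 0, 31, 15, 58], [273, 65, 22, 17, 89], [204, 80, 35, 28, 344], [234, 97, 33, 53, 378], [275, 97, 18, 10, 76], [229, 98, 15, 10, 56], [173, 105, 24, 30, 260], [231, 104, 14, 9, 59], [192, 119, 34, 36, 297], [243, 168, 13, 16, 92], [267, 186, 10, 14, 87], [277, 200, 9, 10, 67]]
side 0 orange [([273.0, 199.9], [270, 190, 7, 21, 71])] GREENBOX [([204.5, 177.2], [183, 162, 42, 36, 818])]
side 9 orange [([273.7, 201.0], [271, 192, 6, 18, 59])] GREENBOX [([204.5, 177.4], [183, 162, 42, 37, 825])]
[[261, 35, 28, 6, 65], [257, 50, 29, 6, 84], [251, 55, 39, 9, 139], [220, 64, 39, 15, 186], [2
[... 914 characters left out ...]
75, 161, 42, 4, 75], [336, 161, 22, 9, 62], [315, 167, 5, 70, 200], [278, 181, 34, 29, 388], [481, 181, 22, 4, 50], [325, 187, 6, 24, 62], [8, 198, 6, 23, 56], [215, 203, 9, 40, 167], [318, 213, 12, 27, 89], [278, 215, 33, 29, 418], [70, 227, 91, 59, 536], [154, 228, 20, 60, 264], [338, 228, 20, 60, 265], [351, 228, 90, 58, 535], [128, 232, 39, 55, 150], [345, 232, 39, 54, 151], [228, 234, 33, 14, 306], [231, 247, 18, 21, 91], [209, 253, 28, 15, 172], [39, 270, 20, 63, 323], [452, 271, 21, 62, 324], [61, 319, 15, 15, 52], [435, 319, 15, 15, 50], [86, 320, 16, 56, 214], [107, 320, 33, 58, 301], [415, 320, 11, 34, 139], [215, 322, 56, 60, 1361], [335, 322, 10, 19, 73], [344, 334, 41, 24, 254]]
```

Run:
```python
import cv2,numpy as np
for n in('side0','side9'):
  im=cv2.imread(f'pics/{n}.png').astype(int)[180:214,266:294]
  print(n)
  for i,r in enumerate(im): print(180+i,''.join('O' if p[2]-p[0]>40 and p[2]>p[1]*1.4 else ('.' if p.sum()<110 else ('-' if p.sum()<260 else '#')) for p in r))
```

```text
side0
180 -####################----...
181 #########----#####------....
182 #########-..------------....
183 #########----...-------.....
184 ############----...---..--..
185 ###############----....-##..
186 ###################--.-###-.
187 ###################--.-##-..
188 ###################---###-..
189 #####-#############---##-..-
190 ####----OO####--##---###-..-
191 ####-.--OOO---...-..--#-..-#
192 ####---OOOO--........--...-#
193 ######-OOO-..............-##
194 ######OOO---.............-##
195 ######OO.--.............-###
196 ######OO.--.............-###
197 ######OOOO-............-####
198 --###-OOOO.............-####
199 ------OOOO.............-####
200 ------OOOO.............-####
201 ------OOO..............-####
202 ------OO.-.............-####
203 ------OO--............-#####
204 ------OO.-............-#####
205 ------OOO-............-#####
206 -----OOO--............-#####
207 -----OO.--............-#####
208 .----OO.--............-#####
209 .---OOO---............-#####
210 .--------............-######
211 .....----............-######
212 ....................-#######
213 -
[... 455 characters left out ...]
.....-#
193 ----...OOO--..............-#
194 ##--...OO---.............-##
195 #---...OO---.............-##
196 ##---..OO.--.............-##
197 ####---OOO..............-###
198 ---##--OOOO.............-###
199 -------OOO-.............-###
200 -------OOOO.............####
201 ------OOO.-............-####
202 ------OO.--............-####
203 ------OO.-.............-####
204 ------OOO..............-####
205 ------OOOO.............-####
206 ------OOO..............-####
207 -----OOOO--............-####
208 -----OOO--.............-####
209 -----OOO--............-#####
210 ----------............-#####
211 ----------............-#####
212 ----.--.-............-######
213 -------..............-######
```

```bash
python3 -c "
from plant import robot
print(robot.close_job())"
```

```text
the job is handed in; nothing more can be done
None
```

I handed the job in at about t = 51 s: the red, yellow and green sliders (the only ones there) are home, and the keeper bar is back fully down with its tab out under the catch. The jar, slide box and reagent bottle were not touched. I viewed 15 pictures, one over the limit of 14.

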